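Load the tester-pot shaker by cap colour and set its speed lever

ROBOT

A 6-joint arm with a two-finger parallel gripper is mounted at the origin on the work surface. World frame = base frame: x ahead of the robot, y to its left, z up, the work surface at z = 0. Lengths are in m, angles in degrees, forces in N, time in s.
With the tool pointing down it reaches from about 0.35 to 0.925 m from the base axis. Payload 6.4 kg.
Tool frame: the origin (TCP) lies at the very end of the fingers, on their centre line; the grasp point (between the pads) lies 19 mm behind it (manip.grip_point_offset is the distance from the TCP to the grasp point, in m); z points along the fingers, y is the line along which they close (so a half turn about z gives the same grasp; the last joint's range is limited). The gripper opens to 85 mm and grips with 20 to 120 N. Pads are 22 mm wide; open, the fingers measure 114 mm over their backs; the gripper's body (76 mm by 85 mm) begins 54 mm behind the grasp point. The pads swing forward as they close: fully open they stand 13 mm farther back than shut.
Start: joints at [64.681, 14.043, 89.255, -0, 76.702, -9.975], TCP at [0.172, 0.627, 0.231] pointing down, gripper open.
Joint ranges: [-179.41, 179.41], [-58.25, 129.5], [7.25, 145.43], [-54.29, 234.29], [11.92, 165.04], [-157.13, 157.13]. Speed limits (degrees/s): [147.25, 147.25, 180, 180, 180, 180].

INTERFACE

Orientations are given as [roll, pitch, yaw] about the fixed x, y, z axes, in that order (R = Rz(yaw) Ry(pitch) Rx(roll)).
In Python, from bench import manip gives the robot as it stands. The module is installed in compiled form; this text tells all that it offers.
- The arm moves only by the shell command python3 -m crank 'ROWS'. ROWS is JSON, a list of rows, each an object of numbers: "rx", "ry", "rz": the turn, a rotation vector about the tool's x, y, z in degrees; "tx", "ty", "tz": the shift along the tool's x, y, z in m; "gripper": the finger opening in m, from 0 to 0.0854. A call has 1 to 5 rows; each row is the pose to reach, as a shift and turn from the pose commanded when the call began, along the tool's axes at that moment; what a row does not reach only later rows make up. A row lasts 1/10 s, in which the tool goes at most 50 mm and 8.59 degrees, less where a joint would pass 70% of its speed; a pose out of reach is approached as far as the arm can. A call with a gripper value outside its range is refused whole. The fingers move at their own pace and stop on an object; the grip force is fixed at half the most. Time passes only in rows, so rows that repeat a pose let the fingers close. It gives the time, the measured TCP pose, the force, the opening and the grip force at its end, in the units of the state.
- manip.get_state(): the state, without advancing time (a new reading comes with each control period).
- manip.read_camera(name): name is "scene" or "top" or "wrist"; returns a dict with "color" (384x512x3 uint8, red, green, blue), "range_z" (384x512 float32, m along the optical axis (not along the pixel's ray), 0 where there is no reading), "fx", "fy", "cx", "cy" (pixels), "position" and "rotation" of the camera in the world; the wrist camera has in their place "hand_eye" (4x4, takes a point from camera to tool coordinates, whose origin is the TCP and whose axes are the flange's). Camera axes: x right, y up, looking along -z (the intrinsics and any distortion apply to the point x, -y, -z); pixel columns grow to the right and rows downward; lengths in m; the calibration is good to about 2 mm. A picture is of the moment at which its call begins: read the wrist's pose just before it.
- manip.hand_in(): hands the job in; it is judged then, once.
Trained networks look in a picture, given as the dict that the camera call returned (one of the last four; its "shot" number tells which), for a name from the list of things; names that differ only in an ending like _2 or _b are one class to them, and where a whole thing is asked for, a point or a joint stands for the part that bears it (a point fixed in the world has none). Each returns a list of dicts, best first, with "confidence" (0 to 1); they miss things now and then, are a little off and sometimes report something else, mostly with a low value. They report only what shows in the picture. A call takes as long as a camera call. They do not tell look-alikes from the thing itself.
- manip.outline_of(picture, label): "region" (384x512 bool, what is visible of it) and "box" ([centre column, centre row, width, height] in pixels, round what is visible of it).
The state is a dict: "clock": time; "q": joint angles; "joint_velocities": joint speeds; "joint_efforts": joint torques, N m; "tool_pos": TCP position; "tcp_rot": TCP orientation; "ft_force": force on the tool from outside, world axes, zero at the start; "moment": the same for the moment, N m; "gripper_width": finger opening in m; "grip_force": force on a finger pad.
Only numpy, scipy, OpenCV 4.12 (cv2) and the standard library are available. Lean on these libraries where they do the work, as an engineer would, in place of code of your own. Each camera call takes 0.05 s, during which the arm holds its last target. There are 200 camera calls.

TASK

Load the shaker: stand the four loose tester pots with red, blue and yellow caps upright in the trays of their own colour, leaving the pots that are already in the trays standing there. Once all the pots are in, set the shaker's black-knobbed speed lever in line with the green pointer beside it. Leave the white-capped pot, the pointer and everything else on the bench where they are.

Things in the scene. Friction and masses are not known exactly. Their poses are not given: they have to be found in the camera images.
- shaker: Fixed low shaker on the work surface: grey bed 150 (x) by 400 (y) mm, top 30 mm above the work surface. Three coloured trays stand in a row along its y; at its +y end a dark control box (85 mm wide, top 51 mm above the work surface) carries the speed lever. Origin at the centre of its underside; x points away from the robot, give or take 0.12 rad.
- tray_red: Fixed open tray of red plastic on the shaker's bed; outside 133 (x) by 78 (y) by 22 mm high, walls and floor 4 mm, so 125 by 70 mm inside: room for two pots side by side along its x. Origin at the centre of its underside, 30 mm above the work surface; its axes are parallel to the shaker's. Neighbouring trays in the row are 100 mm apart, centre to centre.
- tray_blue: Fixed open tray of blue plastic on the shaker's bed; outside 133 (x) by 78 (y) by 22 mm high, walls and floor 4 mm, so 125 by 70 mm inside: room for two pots side by side along its x. Origin at the centre of its underside, 30 mm above the work surface; its axes are parallel to the shaker's. Neighbouring trays in the row are 100 mm apart, centre to centre.
- tray_yellow: Fixed open tray of yellow plastic on the shaker's bed; outside 133 (x) by 78 (y) by 22 mm high, walls and floor 4 mm, so 125 by 70 mm inside: room for two pots side by side along its x. Origin at the centre of its underside, 30 mm above the work surface; its axes are parallel to the shaker's. Neighbouring trays in the row are 100 mm apart, centre to centre.
- red_a: Tester paint pot standing upright on the work surface: cylinder 58 mm tall, white body 45 mm in diameter with a red band and, from 42 mm up, a red screw cap 47 mm in diameter; about 90 g. Origin at the centre of its underside, z up.
- red_b: Tester paint pot standing upright on the work surface: cylinder 58 mm tall, white body 45 mm in diameter with a red band and, from 42 mm up, a red screw cap 47 mm in diameter; about 90 g. Origin at the centre of its underside, z up.
- blue: Tester paint pot standing upright on the work surface: cylinder 58 mm tall, white body 45 mm in diameter with a blue band and, from 42 mm up, a blue screw cap 47 mm in diameter; about 90 g. Origin at the centre of its underside, z up.
- yellow: Tester paint pot standing upright on the work surface: cylinder 58 mm tall, white body 45 mm in diameter with a yellow band and, from 42 mm up, a yellow screw cap 47 mm in diameter; about 90 g. Origin at the centre of its underside, z up.
- blue_in: Tester pot like the others (58 mm tall, 47 mm across) with a blue cap and band, already standing in the blue tray near the end at the tray's +x. Origin at the centre of its underside.
- yellow_in: Tester pot like the others (58 mm tall, 47 mm across) with a yellow cap and band, already standing in the yellow tray near the end at the tray's -x. Origin at the centre of its underside.
- lever (a joint): Speed lever angle, rad: 0 upright, positive leaning to the shaker's +x (away from the robot), -0.75 to 0.75; starts leaning towards the robot. A 10 mm steel rod with a black cross-knob centred 95 mm from the hinge: a horizontal cylinder 22 mm in diameter and 28 mm long along the hinge axis (the shaker's y), with flat ends to pinch. About 0.7 N at the knob moves it; it stays where left.
- lever_knob (a point): Centre of the lever's black knob; its z axis points along the lever, from hinge to knob. Pinched and led round, the knob slips back up to about 10 mm in the fingers, so check where the lever ends up and correct it.
- lever_hinge (a point): Point on the lever's hinge axis below the knob, fixed to the shaker 155 mm to +y of its origin and 55 mm above the work surface; the axis runs along its y.
- pointer (a joint): Angle of the green set-point pointer, rad, measured exactly as the lever's: the lever is in line with it when both values are equal. It turns about the same axis, 23.5 mm to the lever's +y, and is too stiff to move by a light touch.
- pointer_tip (a point): Outer end of the green pointer, a 12 mm wide, 6 mm thick bar that reaches 62 mm from the hinge axis; its z axis points outwards along it. A 36 mm radius aluminium disc stands just behind it at +y.
- white: Tester paint pot standing upright on the work surface: cylinder 58 mm tall, white body 45 mm in diameter with a white band and, from 42 mm up, a white screw cap 47 mm in diameter; about 90 g. Origin at the centre of its underside, z up. It stays where it is.
- discs: Bystander: stack of dark abrasive discs 90 mm in diameter, 20 mm high. Origin at the centre of its underside.
- solvent: Bystander: upright grey bottle with an orange cap, 60 mm in diameter, 155 mm tall. Origin at the centre of its underside.
- tin: Bystander: upright tin 90 mm in diameter, 90 mm tall, left of the shaker. Origin at the centre of its underside.
- scraper: Bystander: wooden-handled spatula about 250 mm long, lying flat to the right of the shaker.
- block: Bystander: cork-brown sanding block 60 (x) by 30 (y) by 28 mm high, among the pots. Origin at the centre of its underside.
There are look-alikes about, which are no part of the job. Leave any brown or pink look-alike of the red_a alone.

How it is judged:
By the outcome, as a careful person would: the job done as asked, in the order asked, and still so for the second after the job is handed in, with the robot touching nothing.
It also fails if it takes over 72 s, if anything falls off the work surface, if the arm or the gripper's body presses on something with over 40 N, if the wrist force passes 120 N, or if a joint passes its speed limit or range.

## Working session

There is one attempt and no reset: what is moved stays moved. The work goes in short steps, Python scripts to look and compute and a shell command to move; the robot and the scene stay as the last step left them, time stands still between calls to the robot, and variables do not carry over. Pictures are saved under pics/ and viewed, at most 10 in all, crops included, and the job is handed in when it is done.

```bash
mkdir -p pics; cat > h.py <<'E'
import numpy as np, cv2
from bench import manip
from scipy.spatial.transform import Rotation as R
def cam_pose(p,s=None):
    if 'hand_eye' in p:
        T=np.eye(4);T[:3,:3]=R.from_euler('xyz',s['tcp_rot'],degrees=True).as_matrix();T[:3,3]=s['tool_pos']
        return T@np.array(p['hand_eye'])
    T=np.eye(4);T[:3,:3]=np.array(p['rotation']).reshape(3,3) if np.size(p['rotation'])==9 else R.from_euler('xyz',p['rotation'],degrees=True).as_matrix()
    T[:3,3]=p['position'];return T
def pts(p,s=None):
    v,u=np.mgrid[:384,:512];z=p['range_z']
    P=np.stack([(u-p['cx'])/p['fx']*z,-(v-p['cy'])/p['fy']*z,-z],-1)
    T=cam_pose(p,s);W=P@T[:3,:3].T+T[:3,3];W[z==0]=np.nan;return W
def save(p,n,box=None,k=1.5):
    c=p['color'][:,:,::-1]
    if box: c=c[box[1]:box[3],box[0]:box[2]]
    cv2.imwrite('pics/'+n,cv2.resize(np.ascontiguousarray(c),None,fx=k,fy=k,interpolation=cv2.INTER_CUBIC))
E
python3 - <<'E'
from h import *
s=manip.get_state();print(s)
for n in ('top','scene'):
    p=manip.read_camera(n);print(n,{k:v for k,v in p.items() if k not in('color','range_z')})
    save(p,n+'.png');W=pts(p,s)
    for l in 'shaker tray_red tray_blue tray_yellow red_a blue yellow white lever lever_knob pointer pointer_tip discs solvent tin block scraper'.split():
        for o in manip.outline_of(p,l):
            w=W[o['region']];w=w[~np.isnan(w[:,0])]
            if len(w)==0: print(l,o['confidence'],o['box']);continue
            top=w[w[:,2]>np.percentile(w[:,2],95)-.006]
            print(l,round(o['confidence'],2),np.round(o['box']),'top',np.round((top.max(0)+top.min(0))/2,3),'z',np.round(np.percentile(w[:,2],[5,95]),3))
E
```

```text
{'clock': 0.0, 'q': array([ 6.46808113e+01,  1.40850233e+01,  8.93260045e+01, -5.85332946e-04,
        7.67026710e+01, -9.97269548e+00]), 'joint_velocities': array([ 0.00833186,  0.00726786,  0.04705502,  0.01186306, -0.05336303,
        0.02579016]), 'joint_efforts': array([ 2.40662775e-03, -4.29513824e+01, -3.26129758e+01, -7.63302296e-05,
        5.36305466e-03, -2.72392737e-05]), 'tool_pos': array([0.17174794, 0.62630784, 0.23015998]), 'tcp_rot': array([-1.79887921e+02, -1.91294326e-02,  1.64653623e+02]), 'ft_force': array([-0.04660178,  0.42914763, -0.51408506]), 'moment': array([-0.00163494,  0.03101062, -0.01952457]), 'grip_force': 0.0, 'gripper_width': 0.08553393538344124}
top {'fx': 448.54885435500347, 'fy': 448.54885435500347, 'cx': 255.4010264186815, 'cy': 187.2316672183772, 'position': array([ 3.39230989e-01, -1.11395568e-03,  1.31351327e+00]), 'rotation': array([  8.56289097,  -0.64866781, -89.15015546]), 'shot': 1}
shaker 0.79 [241. 154. 144.  61.] top [0.609 0.197 0.117] z [0.024 0.084]
tray_red 0.74 [256. 151.  30.  47.] top [ 0.642 -0.008  0.052] z [0.03  0.052]
tray
[... 3063 characters left out ...]
.058] z [0.005 0.06 ]
lever 0.67 [323. 232.  11.  43.] top [0.584 0.186 0.15 ] z [0.07  0.152]
lever_knob 0.6 [306. 204.  16.  28.] top [0.471 0.132 0.058] z [0.006 0.06 ]
lever_knob 0.54 [322. 231.  17.  34.] top [0.584 0.186 0.15 ] z [0.002 0.152]
discs 0.79 [213. 183.  30.  22.] top [ 0.424 -0.144  0.023] z [0.002 0.024]
discs 0.22 [282. 234.  22.  29.] top [0.597 0.093 0.093] z [0.036 0.094]
solvent 0.96 [265. 176.  24.  50.] top [0.422 0.008 0.154] z [0.004 0.154]
tin 0.92 [398. 253.  45.  48.] top [0.575 0.382 0.091] z [0.012 0.092]
block 0.57 [239. 190.  15.  24.] top [ 0.438 -0.065  0.029] z [0.002 0.03 ]
scraper 0.71 [ 99. 239.  72.  85.] top [ 0.613 -0.364  0.02 ] z [-0.001  0.02 ]
```

```bash
python3 - <<'E'
from h import *
p=manip.read_camera('top'); a=p['color'][125:260,115:400][:,:,::-1]
cv2.imwrite('pics/crop1.png',cv2.resize(np.ascontiguousarray(a),None,fx=2.8,fy=2.8,interpolation=cv2.INTER_CUBIC))
W=pts(p)
for n,u,v in [('A',173,204),('B',165,236),('C',206,240),('D',204,205),('W',139,203),('b',326,220),('y',370,210),('blue_in',286,135),('yin',220,160)]:
    print(n,p['color'][v-2:v+3,u-2:u+3].mean((0,1)).round(),W[v,u].round(3))
E
```

```text
A [179.  50.  46.] [0.477 0.219 0.055]
B [222. 140. 169.] [0.387 0.237 0.057]
C [109.  75.  50.] [0.378 0.122 0.061]
D [178.  49.  46.] [0.476 0.131 0.058]
W [226. 227. 229.] [0.478 0.314 0.058]
b [ 42.  82. 172.] [ 0.439 -0.212  0.056]
y [223. 200.  81.] [ 0.469 -0.337  0.054]
blue_in [ 44.  76. 149.] [ 0.673 -0.096  0.092]
yin [226. 205.  84.] [0.599 0.087 0.09 ]
```

View pics/crop1.png

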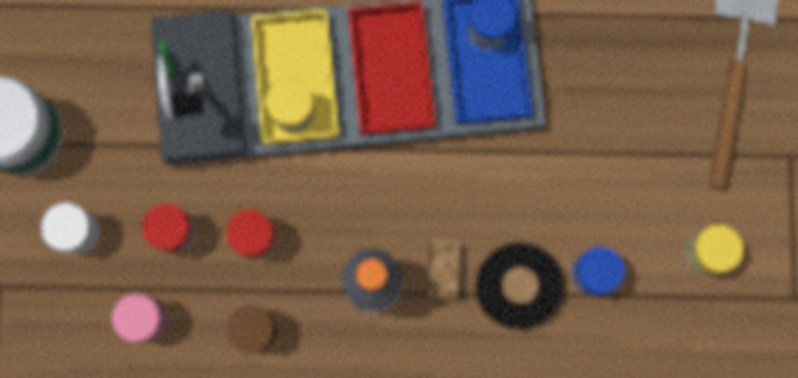

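View pics/scene.png

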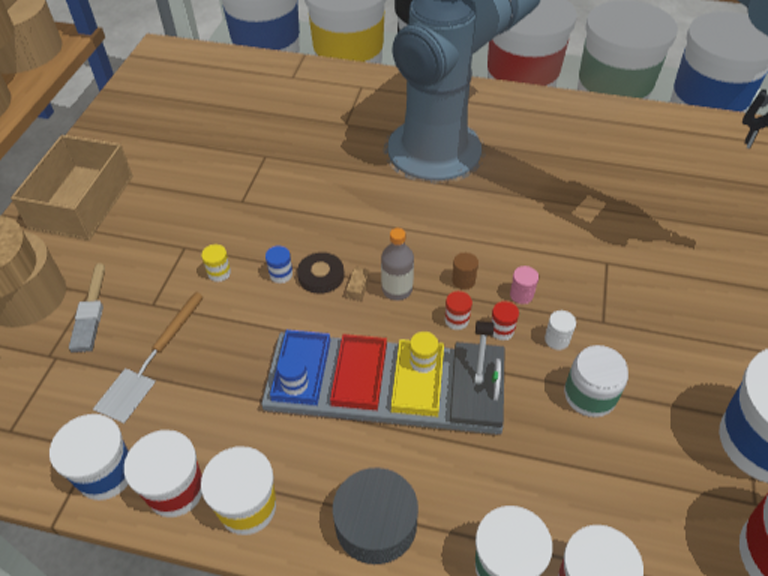

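The four pots wanted, in top-camera pixels, are red at (173,209) and (204,209), blue at (326,224) and yellow at (371,214). The look-alikes are pink at (165,239) and brown at (206,243), and the white pot is at (139,207). The crop and the sampled RGB (179,50,46 for both reds) confirm which are red. The two views agree on pot tops at z≈0.06 and tray rims at z≈0.052. The shaker is yawed about 6.6°.

I'll start with red A at (0.471, 0.215).

```bash
cat > go.py <<'E'
# usage: go.py x y z [yaw] -> crank shift from current pose
import sys;from h import *
def run(a):
    s=manip.get_state();M=R.from_euler('xyz',s['tcp_rot'],degrees=True)
    yaw=a[3] if len(a)>3 else 186.6
    G=R.from_euler('xyz',[180,0,yaw],degrees=True)
    print('t',round(s['clock'],2),'pos',s['tool_pos'].round(4),'rot',s['tcp_rot'].round(2),'shift',M.inv().apply(np.array(a[:3])-s['tool_pos']).round(4),'turn',(M.inv()*G).as_rotvec(degrees=True).round(2))
if __name__=='__main__': run([float(v) for v in sys.argv[1:]])
E
python3 go.py 0.471 0.215 0.2
python3 -m crank '[{"tx":-0.397,"ty":-0.317,"tz":0.03,"rz":-22,"gripper":0.07},{"tx":-0.397,"ty":-0.317,"tz":0.03,"rz":-22,"gripper":0.07},{"tx":-0.397,"ty":-0.317,"tz":0.03,"rz":-22,"gripper":0.07},{"tx":-0.397,"ty":-0.317,"tz":0.03,"rz":-22,"gripper":0.07},{"tx":-0.397,"ty":-0.317,"tz":0.03,"rz":-22,"gripper":0.07}]'
python3 go.py 0.471 0.215 0.2
```

```text
t 1.85 pos [0.172  0.6268 0.2313] rot [-179.99    0.    164.65] shift [-0.3973 -0.318   0.0313] turn [-1.000e-02  0.000e+00 -2.195e+01]
t 1.85 pos [0.172  0.6268 0.2313] rot [-179.99    0.    164.65] shift [-0.3973 -0.318   0.0313] turn [-1.000e-02  0.000e+00 -2.195e+01]$[0]: bad value
```

```bash
python3 - <<'E'
from h import *
p=manip.read_camera('top');W=pts(p);hsv=cv2.cvtColor(p['color'],cv2.COLOR_RGB2HSV)
# shaker yaw from bed+trays+box pixels
m=(W[...,2]>.02)&(W[...,2]<.058)&(W[...,0]>.53)&(W[...,0]<.76)&(W[...,1]<.26)&(W[...,1]>-.22)
P=W[m][:,:2].astype(np.float32);print('shaker rect',cv2.minAreaRect(P*1000))
for n,lo,hi,z in [('blue_in',100,125,(.085,.1)),('yin',20,32,(.085,.1))]:
    k=(hsv[...,0]>lo)&(hsv[...,0]<hi)&(W[...,2]>z[0])&(W[...,2]<z[1]);w=W[k];print(n,w.mean(0).round(3),((w.max(0)+w.min(0))/2).round(3))
E
```

```text
shaker rect ((639.1729125976562, 35.96546936035156), (151.9277801513672, 398.5029602050781), 6.708965301513672)
blue_in [0.772 0.11  0.095] [0.482 0.126 0.093]
yin [0.616 0.08  0.091] [0.668 0.013 0.092]
```

```bash

python3 -m crank '[{"rx":0,"ry":0,"rz":-22,"tx":-0.397,"ty":-0.317,"tz":0.03,"gripper":0.07},{"rx":0,"ry":0,"rz":-22,"tx":-0.397,"ty":-0.317,"tz":0.03,"gripper":0.07},{"rx":0,"ry":0,"rz":-22,"tx":-0.397,"ty":-0.317,"tz":0.03,"gripper":0.07},{"rx":0,"ry":0,"rz":-22,"tx":-0.397,"ty":-0.317,"tz":0.03,"gripper":0.07},{"rx":0,"ry":0,"rz":-22,"tx":-0.397,"ty":-0.317,"tz":0.03,"gripper":0.07}]'
python3 go.py 0.471 0.215 0.2
```

```text
clock: 2.4
tool_pos: [0.3185, 0.4251, 0.2168]
tcp_rot: [180.0, 0.0, -173.3]
ft_force: [0.4, -0.3, 0.5]
gripper_width: 0.0703
grip_force: 0.0
t 2.4 pos [0.3185 0.4251 0.2168] rot [ 1.7998e+02  3.0000e-02 -1.7331e+02] shift [-0.1269 -0.2264  0.0168] turn [0.02 0.03 0.09]
```

```bash

python3 -m crank '[{"rx":0,"ry":0,"rz":0,"tx":-0.127,"ty":-0.226,"tz":0.06,"gripper":0.07},{"rx":0,"ry":0,"rz":0,"tx":-0.127,"ty":-0.226,"tz":0.06,"gripper":0.07},{"rx":0,"ry":0,"rz":0,"tx":-0.127,"ty":-0.226,"tz":0.06,"gripper":0.07},{"rx":0,"ry":0,"rz":0,"tx":-0.127,"ty":-0.226,"tz":0.06,"gripper":0.07},{"rx":0,"ry":0,"rz":0,"tx":-0.127,"ty":-0.226,"tz":0.06,"gripper":0.07}]'
cat > near.py <<'E'
from h import *;import sys
# wrist check: cap-top centre nearest given point
def caps(x,y,zlo,zhi,rad=.04):
    s=manip.get_state();p=manip.read_camera('wrist');W=pts(p,s)
    m=(W[...,2]>zlo)&(W[...,2]<zhi)&(np.hypot(W[...,0]-x,W[...,1]-y)<rad)
    w=W[m]
    if len(w)<30: print('few',len(w));return p,s,W
    c,r=cv2.minEnclosingCircle((w[:,:2]*1000).astype(np.float32));print('cap',np.round(c,1),'r',round(r,1),'n',len(w),'z',np.median(w[:,2]).round(4),'col',p['color'][m].mean(0).round());return p,s,W
if __name__=='__main__': p,s,W=caps(*[float(v) for v in sys.argv[1:5]])
E
python3 go.py 0.471 0.215 0.2; python3 near.py 0.471 0.215 0.05 0.07; python3 near.py 0.468 0.131 0.05 0.07
```

```text
clock: 2.9
tool_pos: [0.4619, 0.2279, 0.1603]
tcp_rot: [180.0, 0.1, -173.3]
ft_force: [0.4, -0.0, 0.2]
gripper_width: 0.0699
grip_force: 0.0
t 2.9 pos [0.4619 0.2279 0.1603] rot [ 1.7999e+02  6.0000e-02 -1.7335e+02] shift [-0.0076 -0.0139 -0.0397] turn [0.01 0.06 0.05]
cap [474.5 218.1] r 23.3 n 1758 z 0.0564 col [243.  28.   6.]
cap [470.4 133.3] r 23.5 n 1900 z 0.0564 col [199.  24.  11.]
```

```bash

python3 -m crank '[{"rx":0,"ry":0,"rz":0,"tx":-0.010,"ty":-0.012,"tz":0.04,"gripper":0.07},{"rx":0,"ry":0,"rz":0,"tx":-0.010,"ty":-0.012,"tz":0.085,"gripper":0.07},{"rx":0,"ry":0,"rz":0,"tx":-0.010,"ty":-0.012,"tz":0.12,"gripper":0.07},{"rx":0,"ry":0,"rz":0,"tx":-0.010,"ty":-0.012,"tz":0.133,"gripper":0.07},{"rx":0,"ry":0,"rz":0,"tx":-0.010,"ty":-0.012,"tz":0.133,"gripper":0.07}]'
python3 -m crank '[{"rx":0,"ry":0,"rz":0,"tx":0,"ty":0,"tz":0,"gripper":0.035},{"rx":0,"ry":0,"rz":0,"tx":0,"ty":0,"tz":0,"gripper":0.035},{"rx":0,"ry":0,"rz":0,"tx":0,"ty":0,"tz":0,"gripper":0.035},{"rx":0,"ry":0,"rz":0,"tx":0,"ty":0,"tz":0,"gripper":0.035}]'
```

```text
clock: 3.5
tool_pos: [0.4707, 0.2189, 0.0259]
tcp_rot: [-180.0, -0.2, -173.3]
ft_force: [-0.2, 0.1, 0.9]
gripper_width: 0.0698
grip_force: 0.0
clock: 3.9
tool_pos: [0.4744, 0.2195, 0.0299]
tcp_rot: [180.0, 0.3, -173.3]
ft_force: [0.4, 0.2, 7.1]
gripper_width: 0.0455
grip_force: 61.8
```

```bash

python3 -m crank '[{"rx":0,"ry":0,"rz":0,"tx":0,"ty":0,"tz":-0.05,"gripper":0.035},{"rx":0,"ry":0,"rz":0,"tx":0,"ty":0,"tz":-0.10,"gripper":0.035},{"rx":0,"ry":0,"rz":0,"tx":0,"ty":0,"tz":-0.15,"gripper":0.035},{"rx":0,"ry":0,"rz":0,"tx":-0.172,"ty":-0.242,"tz":-0.15,"gripper":0.035},{"rx":0,"ry":0,"rz":0,"tx":-0.172,"ty":-0.242,"tz":-0.15,"gripper":0.035}]'
python3 go.py .673 -.004 .16
python3 -m crank '[{"rx":0,"ry":0,"rz":0,"tx":-0.115,"ty":-0.161,"tz":0,"gripper":0.035},{"rx":0,"ry":0,"rz":0,"tx":-0.115,"ty":-0.161,"tz":0,"gripper":0.035},{"rx":0,"ry":0,"rz":0,"tx":-0.115,"ty":-0.161,"tz":0,"gripper":0.035},{"rx":0,"ry":0,"rz":0,"tx":-0.115,"ty":-0.161,"tz":0,"gripper":0.035},{"rx":0,"ry":0,"rz":0,"tx":-0.115,"ty":-0.161,"tz":0,"gripper":0.035}]'
python3 go.py .673 -.004 .062
python3 - <<'E'
from h import *
s=manip.get_state();p=manip.read_camera('wrist');save(p,'w1.png');W=pts(p,s)
c=p['color'].astype(int);m=(c[...,0]>110)&(c[...,1]<70)&(c[...,2]<70)&(W[...,2]>.03)&(W[...,2]<.06);w=W[m][:,:2]
print(len(w),cv2.minAreaRect((w*1000).astype(np.float32)))
E
```

```text
clock: 4.4
tool_pos: [0.541, 0.1448, 0.1812]
tcp_rot: [-180.0, 0.4, -173.2]
ft_force: [1.1, -0.2, -0.9]
gripper_width: 0.0451
grip_force: 62.0
t 4.4 pos [0.541  0.1448 0.1812] rot [-179.98    0.4  -173.16] shift [-0.1132 -0.1634  0.022 ] turn [-0.02  0.4   0.24]
clock: 4.9
tool_pos: [0.6749, -0.0069, 0.1777]
tcp_rot: [-179.9, 0.1, -173.6]
ft_force: [0.9, -0.1, -1.4]
gripper_width: 0.0456
grip_force: 62.0
t 4.9 pos [ 0.6749 -0.0069  0.1777] rot [-1.7990e+02  1.3000e-01 -1.7364e+02] shift [0.0019 0.0033 0.1157] turn [-0.1   0.13 -0.24]
8908 ((648.058837890625, 15.831443786621094), (163.32373046875, 367.4043273925781), 75.03058624267578)
```

View pics/w1.png

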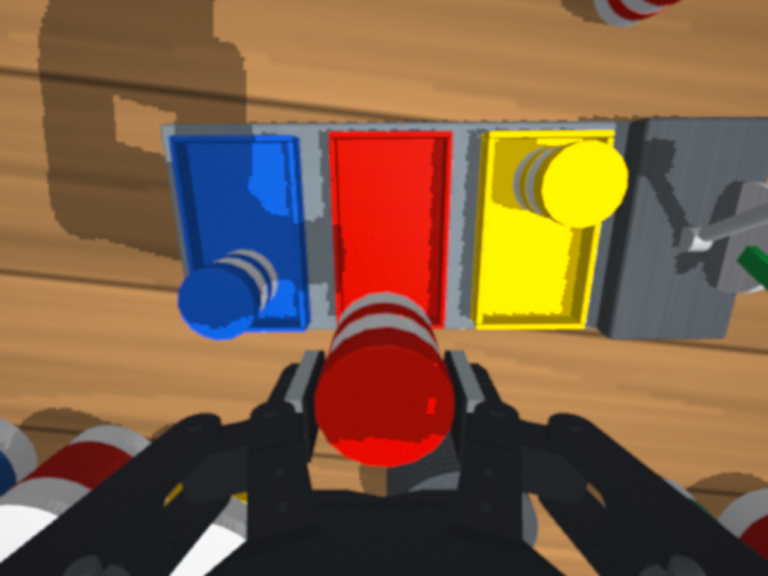

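The wrist view shows the held red pot at about (385,390) in the 1.5x picture. The red tray is at (330-452, 130-330), aligned with the gripper. Next I'll fix the tray centre from this view.

```bash
python3 - <<'E'
from h import *
s=manip.get_state();p=manip.read_camera('wrist');W=pts(p,s)
hsv=cv2.cvtColor(p['color'],cv2.COLOR_RGB2HSV).astype(int);h,sat=hsv[...,0],hsv[...,1]
cx={'red':(.643,-.0075),'blue':(.6545,-.107),'yellow':(.6315,.0915)}
for n,m in [('red',(h<8)|(h>172)),('blue',(h>100)&(h<130)),('yellow',(h>18)&(h<35))]:
    for zl,zh in ((.03,.038),(.046,.056)):
        k=m&(sat>130)&(W[...,2]>zl)&(W[...,2]<zh)&(np.abs(W[...,0]-cx[n][0])<.09)&(np.abs(W[...,1]-cx[n][1])<.055)
        w=W[k]
        if len(w)<20: continue
        print(n,len(w),np.median(w[:,2]).round(4),cv2.minAreaRect((w[:,:2]*1000).astype(np.float32)))
for c in ((.5965,.093),(.69,-.1)):
    k=(W[...,2]>.084)&(W[...,2]<.1)&(np.hypot(W[...,0]-c[0],W[...,1]-c[1])<.05);w=W[k];print(cv2.minEnclosingCircle((w[:,:2]*1000).astype(np.float32)),np.median(w[:,2]))
E
```

```text
red 7138 0.0325 ((645.3922119140625, -3.4492416381835938), (125.52445983886719, 77.22665405273438), 6.812693119049072)
red 1440 0.0502 ((645.0587768554688, -6.600700378417969), (132.21827697753906, 77.72389221191406), 6.6983232498168945)
blue 5902 0.0326 ((658.204833984375, -104.31646728515625), (130.70242309570312, 75.59657287597656), 6.670416831970215)
blue 1665 0.0501 ((658.191162109375, -105.57906341552734), (130.68809509277344, 78.06806945800781), 6.589279651641846)
yellow 5449 0.0325 ((632.1369018554688, 102.24333190917969), (129.85867309570312, 98.26123809814453), 6.783896446228027)
yellow 1761 0.0501 ((633.7490844726562, 92.35574340820312), (132.22154235839844, 78.30744171142578), 6.6508283615112305)
((598.125732421875, 93.99913024902344), 23.773479461669922) 0.09033386758005194
((690.4083251953125, -107.2796401977539), 23.517370223999023) 0.09042594164008605
```

```bash

python3 -m crank '[{"rx":0,"ry":0,"rz":0,"tx":0,"ty":0.004,"tz":0.045,"gripper":0.035},{"rx":0,"ry":0,"rz":0,"tx":0,"ty":0.004,"tz":0.085,"gripper":0.035},{"rx":0,"ry":0,"rz":0,"tx":0,"ty":0.004,"tz":0.105,"gripper":0.035},{"rx":0,"ry":0,"rz":0,"tx":0,"ty":0.004,"tz":0.113,"gripper":0.035},{"rx":0,"ry":0,"rz":0,"tx":0,"ty":0.004,"tz":0.115,"gripper":0.035}]'
python3 go.py .675 -.003 .062
```

```text
clock: 5.5
tool_pos: [0.6715, 0.0035, 0.064]
tcp_rot: [180.0, 0.0, -173.2]
ft_force: [-5.5, 3.0, 13.7]
gripper_width: 0.0454
grip_force: 63.5
t 5.5 pos [0.6715 0.0035 0.064 ] rot [ 1.7998e+02  3.0000e-02 -1.7325e+02] shift [-0.0028 -0.0068  0.002 ] turn [0.02 0.03 0.15]
```

```bash

python3 -m crank '[{"rx":0,"ry":0,"rz":0,"tx":-0.002,"ty":-0.005,"tz":-0.002,"gripper":0.035},{"rx":0,"ry":0,"rz":0,"tx":-0.002,"ty":-0.005,"tz":-0.002,"gripper":0.035}]'
python3 go.py .675 -.003 .062
python3 near.py .675 -.003 .08 .105
```

```text
clock: 5.7
tool_pos: [0.6749, -0.0026, 0.0658]
tcp_rot: [-180.0, 0.1, -173.3]
ft_force: [0.4, 0.1, -1.4]
gripper_width: 0.0452
grip_force: 62.1
t 5.7 pos [ 0.6749 -0.0026  0.0658] rot [-1.7995e+02  1.3000e-01 -1.7331e+02] shift [-0.0001 -0.0004  0.0038] turn [-0.05  0.13  0.09]
cap [669.1  -3.5] r 36.4 n 8769 z 0.0922 col [129.  21.  16.]
```

```bash

python3 -m crank '[{"rx":0,"ry":0,"rz":0,"tx":0,"ty":0,"tz":0.002,"gripper":0.035},{"rx":0,"ry":0,"rz":0,"tx":0,"ty":0,"tz":0.002,"gripper":0.065},{"rx":0,"ry":0,"rz":0,"tx":0,"ty":0,"tz":0.002,"gripper":0.065},{"rx":0,"ry":0,"rz":0,"tx":0,"ty":0,"tz":0.002,"gripper":0.065},{"rx":0,"ry":0,"rz":0,"tx":0,"ty":0,"tz":0.002,"gripper":0.065}]'
python3 -m crank '[{"rx":0,"ry":0,"rz":0,"tx":0,"ty":0,"tz":-0.05,"gripper":0.065},{"rx":0,"ry":0,"rz":0,"tx":0,"ty":0,"tz":-0.10,"gripper":0.065},{"rx":0,"ry":0,"rz":0,"tx":0,"ty":0,"tz":-0.135,"gripper":0.065}]'
python3 near.py .675 -.003 .08 .105
python3 go.py .472 .134 .2;python3 go.py .472 .134 .1
```

```text
clock: 6.25
tool_pos: [0.674, -0.0027, 0.0621]
tcp_rot: [180.0, -0.0, -173.3]
ft_force: [0.1, -0.0, 0.0]
gripper_width: 0.0649
grip_force: 0.0
clock: 6.55
tool_pos: [0.6752, -0.0029, 0.2011]
tcp_rot: [-179.9, 0.2, -173.3]
ft_force: [1.1, -0.2, 0.2]
gripper_width: 0.065
grip_force: 0.0
cap [675.4  -3.4] r 23.4 n 1759 z 0.0905 col [210.  18.   5.]
t 6.6 pos [ 0.6782 -0.0033  0.208 ] rot [-179.77    0.77 -173.33] shift [0.189  0.1603 0.0049] turn [-0.23  0.77  0.07]
t 6.6 pos [ 0.6782 -0.0033  0.208 ] rot [-179.77    0.77 -173.33] shift [0.1903 0.1607 0.1048] turn [-0.23  0.77  0.07]
```

```bash

python3 -m crank '[{"rx":0,"ry":0,"rz":0,"tx":0.188,"ty":0.158,"tz":0,"gripper":0.07},{"rx":0,"ry":0,"rz":0,"tx":0.188,"ty":0.158,"tz":0,"gripper":0.07},{"rx":0,"ry":0,"rz":0,"tx":0.188,"ty":0.158,"tz":0,"gripper":0.07},{"rx":0,"ry":0,"rz":0,"tx":0.188,"ty":0.158,"tz":0,"gripper":0.07},{"rx":0,"ry":0,"rz":0,"tx":0.188,"ty":0.158,"tz":0,"gripper":0.07}]'
python3 -m crank '[{"rx":0,"ry":0,"rz":0,"tx":0,"ty":0,"tz":0.05,"gripper":0.07},{"rx":0,"ry":0,"rz":0,"tx":0,"ty":0,"tz":0.07,"gripper":0.07},{"rx":0,"ry":0,"rz":0,"tx":0,"ty":0,"tz":0.08,"gripper":0.07}]'
python3 near.py 0.47 0.133 0.05 0.07
python3 go.py .47 .133 .027;
```

```text
clock: 7.1
tool_pos: [0.467, 0.1333, 0.1968]
tcp_rot: [180.0, -0.0, -173.4]
ft_force: [0.1, 0.2, 0.8]
gripper_width: 0.0698
grip_force: 0.0
clock: 7.4
tool_pos: [0.4672, 0.1326, 0.115]
tcp_rot: [180.0, -0.2, -173.3]
ft_force: [-0.0, 0.2, 0.6]
gripper_width: 0.0699
grip_force: 0.0
cap [470.1 133.1] r 23.4 n 2564 z 0.0564 col [228.  27.   9.]
t 7.45 pos [0.4673 0.1324 0.1145] rot [ 179.98   -0.26 -173.34] shift [-0.0032  0.0003  0.0875] turn [ 0.02 -0.26  0.06]
```

```bash

python3 -m crank '[{"rx":0,"ry":0,"rz":0,"tx":-0.003,"ty":0,"tz":0.045,"gripper":0.07},{"rx":0,"ry":0,"rz":0,"tx":-0.003,"ty":0,"tz":0.08,"gripper":0.07},{"rx":0,"ry":0,"rz":0,"tx":-0.003,"ty":0,"tz":0.087,"gripper":0.07},{"rx":0,"ry":0,"rz":0,"tx":-0.003,"ty":0,"tz":0.087,"gripper":0.07}]'
python3 -m crank '[{"rx":0,"ry":0,"rz":0,"tx":0,"ty":0,"tz":0,"gripper":0.035},{"rx":0,"ry":0,"rz":0,"tx":0,"ty":0,"tz":0,"gripper":0.035},{"rx":0,"ry":0,"rz":0,"tx":0,"ty":0,"tz":0,"gripper":0.035},{"rx":0,"ry":0,"rz":0,"tx":0,"ty":0,"tz":0,"gripper":0.035}]'
python3 -m crank '[{"rx":0,"ry":0,"rz":0,"tx":0,"ty":0,"tz":-0.05,"gripper":0.035},{"rx":0,"ry":0,"rz":0,"tx":0,"ty":0,"tz":-0.10,"gripper":0.035},{"rx":0,"ry":0,"rz":0,"tx":0,"ty":0,"tz":-0.15,"gripper":0.035},{"rx":0,"ry":0,"rz":0,"tx":0,"ty":0,"tz":-0.16,"gripper":0.035},{"rx":0,"ry":0,"rz":0,"tx":0,"ty":0,"tz":-0.16,"gripper":0.035}]'
python3 go.py .615 -.010 .187
```

```text
clock: 7.85
tool_pos: [0.4722, 0.1326, 0.0302]
tcp_rot: [180.0, -0.1, -173.4]
ft_force: [-0.5, -0.7, 0.1]
gripper_width: 0.0698
grip_force: 0.0
clock: 8.25
tool_pos: [0.4745, 0.1329, 0.033]
tcp_rot: [-180.0, 0.3, -173.3]
ft_force: [-0.5, 1.5, 5.5]
gripper_width: 0.0453
grip_force: 61.5
clock: 8.75
tool_pos: [0.4738, 0.1329, 0.1936]
tcp_rot: [-180.0, 0.4, -173.3]
ft_force: [-0.0, -0.6, -1.3]
gripper_width: 0.045
grip_force: 61.9
t 8.75 pos [0.4738 0.1329 0.1936] rot [-179.97    0.39 -173.34] shift [-0.1236 -0.1583  0.0075] turn [-0.03  0.39  0.06]
```

```bash

python3 -m crank '[{"rx":0,"ry":0,"rz":0,"tx":-0.124,"ty":-0.158,"tz":0,"gripper":0.035},{"rx":0,"ry":0,"rz":0,"tx":-0.124,"ty":-0.158,"tz":0,"gripper":0.035},{"rx":0,"ry":0,"rz":0,"tx":-0.124,"ty":-0.158,"tz":0,"gripper":0.035},{"rx":0,"ry":0,"rz":0,"tx":-0.124,"ty":-0.158,"tz":0,"gripper":0.035},{"rx":0,"ry":0,"rz":0,"tx":-0.124,"ty":-0.158,"tz":0,"gripper":0.035}]'
python3 -m crank '[{"rx":0,"ry":0,"rz":0,"tx":0,"ty":0,"tz":0.045,"gripper":0.035},{"rx":0,"ry":0,"rz":0,"tx":0,"ty":0,"tz":0.075,"gripper":0.035},{"rx":0,"ry":0,"rz":0,"tx":0,"ty":0,"tz":0.09,"gripper":0.035},{"rx":0,"ry":0,"rz":0,"tx":0,"ty":0,"tz":0.09,"gripper":0.035}]'
python3 go.py .615 -.010 .067
```

```text
clock: 9.25
tool_pos: [0.6151, -0.0139, 0.187]
tcp_rot: [180.0, -0.2, -173.6]
ft_force: [-0.9, 0.1, -0.2]
gripper_width: 0.0451
grip_force: 61.9
clock: 9.65
tool_pos: [0.6105, -0.0089, 0.0962]
tcp_rot: [179.9, -0.4, -173.3]
ft_force: [-0.1, 0.6, -1.2]
gripper_width: 0.0448
grip_force: 61.9
t 9.65 pos [ 0.6105 -0.0089  0.0962] rot [ 179.86   -0.43 -173.32] shift [-0.0045 -0.0017  0.0292] turn [ 0.14 -0.43  0.08]
```

```bash

python3 -m crank '[{"rx":0,"ry":0,"rz":0,"tx":-0.005,"ty":-0.001,"tz":0.018,"gripper":0.035},{"rx":0,"ry":0,"rz":0,"tx":-0.005,"ty":-0.001,"tz":0.026,"gripper":0.035},{"rx":0,"ry":0,"rz":0,"tx":-0.005,"ty":-0.001,"tz":0.029,"gripper":0.035},{"rx":0,"ry":0,"rz":0,"tx":-0.005,"ty":-0.001,"tz":0.029,"gripper":0.035}]'
python3 go.py .617 -.010 .067
```

```text
clock: 10.05
tool_pos: [0.6187, -0.0101, 0.0718]
tcp_rot: [-180.0, 0.0, -173.3]
ft_force: [-0.3, 0.1, 0.2]
gripper_width: 0.0451
grip_force: 61.9
t 10.05 pos [ 0.6187 -0.0101  0.0718] rot [-1.8000e+02  1.0000e-02 -1.7333e+02] shift [0.0017 0.0003 0.0048] turn [-0.    0.01  0.07]
```

```bash

python3 -m crank '[{"rx":0,"ry":0,"rz":0,"tx":0.002,"ty":0,"tz":0.003,"gripper":0.035},{"rx":0,"ry":0,"rz":0,"tx":0.002,"ty":0,"tz":0.005,"gripper":0.035},{"rx":0,"ry":0,"rz":0,"tx":0.002,"ty":0,"tz":0.005,"gripper":0.035}]'
python3 -m crank '[{"rx":0,"ry":0,"rz":0,"tx":0,"ty":0,"tz":0,"gripper":0.065},{"rx":0,"ry":0,"rz":0,"tx":0,"ty":0,"tz":0,"gripper":0.065},{"rx":0,"ry":0,"rz":0,"tx":0,"ty":0,"tz":0,"gripper":0.065},{"rx":0,"ry":0,"rz":0,"tx":0,"ty":0,"tz":-0.04,"gripper":0.065},{"rx":0,"ry":0,"rz":0,"tx":0,"ty":0,"tz":-0.09,"gripper":0.065}]'
python3 -m crank '[{"rx":0,"ry":0,"rz":0,"tx":0,"ty":0,"tz":-0.04,"gripper":0.065},{"rx":0,"ry":0,"rz":0,"tx":0,"ty":0,"tz":-0.045,"gripper":0.065}]'
python3 near.py .617 -.010 .08 .105
python3 go.py .44 -.220 .2;
```

```text
clock: 10.35
tool_pos: [0.617, -0.0105, 0.0671]
tcp_rot: [-180.0, 0.0, -173.3]
ft_force: [-1.3, 1.0, 3.0]
gripper_width: 0.0451
grip_force: 62.0
clock: 10.85
tool_pos: [0.6144, -0.01, 0.1541]
tcp_rot: [179.9, -0.4, -173.3]
ft_force: [0.9, -0.3, 0.0]
gripper_width: 0.065
grip_force: 0.0
clock: 11.05
tool_pos: [0.6202, -0.0111, 0.2086]
tcp_rot: [-179.8, 0.7, -173.3]
ft_force: [0.4, 0.3, 0.9]
gripper_width: 0.065
grip_force: 0.0
cap [623.3  -9. ] r 33.8 n 1839 z 0.0904 col [239.  28.   9.]
t 11.1 pos [ 0.6191 -0.0109  0.2062] rot [-179.85    0.46 -173.34] shift [ 0.2022 -0.1869  0.0051] turn [-0.15  0.46  0.06]
```

```bash

python3 -m crank '[{"rx":0,"ry":0,"rz":0,"tx":0.200,"ty":-0.187,"tz":0,"gripper":0.07},{"rx":0,"ry":0,"rz":0,"tx":0.200,"ty":-0.187,"tz":0,"gripper":0.07},{"rx":0,"ry":0,"rz":0,"tx":0.200,"ty":-0.187,"tz":0,"gripper":0.07},{"rx":0,"ry":0,"rz":0,"tx":0.200,"ty":-0.187,"tz":0,"gripper":0.07},{"rx":0,"ry":0,"rz":0,"tx":0.200,"ty":-0.187,"tz":0.03,"gripper":0.07}]'
python3 -m crank '[{"rx":0,"ry":0,"rz":0,"tx":0.017,"ty":-0.016,"tz":0.03,"gripper":0.07},{"rx":0,"ry":0,"rz":0,"tx":0.017,"ty":-0.016,"tz":0.06,"gripper":0.07},{"rx":0,"ry":0,"rz":0,"tx":0.017,"ty":-0.016,"tz":0.06,"gripper":0.07}]'
python3 near.py 0.44 -0.220 0.05 0.07
python3 go.py .44 -.220 .03;
```

```text
clock: 11.6
tool_pos: [0.4567, -0.2001, 0.183]
tcp_rot: [-179.9, 0.1, -173.3]
ft_force: [0.9, -1.5, -0.9]
gripper_width: 0.0701
grip_force: 0.0
clock: 11.9
tool_pos: [0.4384, -0.214, 0.1168]
tcp_rot: [179.5, -0.5, -173.5]
ft_force: [-0.2, 0.0, -0.5]
gripper_width: 0.0701
grip_force: 0.0
cap [ 438.3 -220.3] r 23.4 n 2561 z 0.0564 col [ 32. 108. 217.]
t 11.95 pos [ 0.4403 -0.2148  0.1195] rot [ 179.7    -0.28 -173.39] shift [ 0.0004 -0.0056  0.0895] turn [ 0.3  -0.28  0.01]
```

```bash

python3 -m crank '[{"rx":0,"ry":0,"rz":0,"tx":0.001,"ty":-0.005,"tz":0.045,"gripper":0.07},{"rx":0,"ry":0,"rz":0,"tx":0.001,"ty":-0.005,"tz":0.08,"gripper":0.07},{"rx":0,"ry":0,"rz":0,"tx":0.001,"ty":-0.005,"tz":0.088,"gripper":0.07},{"rx":0,"ry":0,"rz":0,"tx":0.001,"ty":-0.005,"tz":0.088,"gripper":0.07}]'
python3 -m crank '[{"rx":0,"ry":0,"rz":0,"tx":0,"ty":0,"tz":0,"gripper":0.035},{"rx":0,"ry":0,"rz":0,"tx":0,"ty":0,"tz":0,"gripper":0.035},{"rx":0,"ry":0,"rz":0,"tx":0,"ty":0,"tz":0,"gripper":0.035},{"rx":0,"ry":0,"rz":0,"tx":0,"ty":0,"tz":0,"gripper":0.035}]'
python3 -m crank '[{"rx":0,"ry":0,"rz":0,"tx":0,"ty":0,"tz":-0.05,"gripper":0.035},{"rx":0,"ry":0,"rz":0,"tx":0,"ty":0,"tz":-0.10,"gripper":0.035},{"rx":0,"ry":0,"rz":0,"tx":0,"ty":0,"tz":-0.15,"gripper":0.035},{"rx":0,"ry":0,"rz":0,"tx":0,"ty":0,"tz":-0.16,"gripper":0.035},{"rx":0,"ry":0,"rz":0,"tx":0,"ty":0,"tz":-0.16,"gripper":0.035}]'
python3 go.py .628 -.1095 .187
```

```text
clock: 12.35
tool_pos: [0.4421, -0.2208, 0.0344]
tcp_rot: [179.9, -0.1, -173.3]
ft_force: [0.6, -1.0, 0.3]
gripper_width: 0.0698
grip_force: 0.0
clock: 12.75
tool_pos: [0.4441, -0.2227, 0.0373]
tcp_rot: [-179.8, 0.2, -173.3]
ft_force: [0.6, 1.2, 7.1]
gripper_width: 0.0454
grip_force: 61.5
clock: 13.25
tool_pos: [0.4434, -0.2224, 0.1978]
tcp_rot: [-179.7, 0.3, -173.3]
ft_force: [0.2, -0.5, -1.2]
gripper_width: 0.0453
grip_force: 61.7
t 13.25 pos [ 0.4434 -0.2224  0.1978] rot [-179.71    0.27 -173.33] shift [-0.1964  0.0907  0.0113] turn [-0.29  0.27  0.07]
```

```bash

python3 -m crank '[{"rx":0,"ry":0,"rz":0,"tx":-0.199,"ty":0.091,"tz":0,"gripper":0.035},{"rx":0,"ry":0,"rz":0,"tx":-0.199,"ty":0.091,"tz":0,"gripper":0.035},{"rx":0,"ry":0,"rz":0,"tx":-0.199,"ty":0.091,"tz":0,"gripper":0.035},{"rx":0,"ry":0,"rz":0,"tx":-0.199,"ty":0.091,"tz":0,"gripper":0.035},{"rx":0,"ry":0,"rz":0,"tx":-0.199,"ty":0.091,"tz":0,"gripper":0.035}]'
python3 -m crank '[{"rx":0,"ry":0,"rz":0,"tx":0,"ty":0,"tz":0.045,"gripper":0.035},{"rx":0,"ry":0,"rz":0,"tx":0,"ty":0,"tz":0.075,"gripper":0.035},{"rx":0,"ry":0,"rz":0,"tx":0,"ty":0,"tz":0.09,"gripper":0.035},{"rx":0,"ry":0,"rz":0,"tx":0,"ty":0,"tz":0.09,"gripper":0.035},{"rx":0,"ry":0,"rz":0,"tx":0,"ty":0,"tz":0.09,"gripper":0.035}]'
python3 go.py .631 -.109 .071
```

```text
clock: 13.75
tool_pos: [0.6304, -0.1049, 0.1913]
tcp_rot: [179.9, -0.2, -173.2]
ft_force: [-0.8, -1.0, -1.2]
gripper_width: 0.0449
grip_force: 61.7
clock: 14.25
tool_pos: [0.6293, -0.1081, 0.1048]
tcp_rot: [-180.0, 0.0, -173.4]
ft_force: [0.5, -0.2, -0.4]
gripper_width: 0.045
grip_force: 61.8
t 14.25 pos [ 0.6293 -0.1081  0.1048] rot [-1.7999e+02  2.0000e-02 -1.7336e+02] shift [-0.0016 -0.0011  0.0338] turn [-0.01  0.02  0.04]
```

```bash

python3 -m crank '[{"rx":0,"ry":0,"rz":0,"tx":-0.001,"ty":-0.001,"tz":0.018,"gripper":0.035},{"rx":0,"ry":0,"rz":0,"tx":-0.001,"ty":-0.001,"tz":0.028,"gripper":0.035},{"rx":0,"ry":0,"rz":0,"tx":-0.001,"ty":-0.001,"tz":0.032,"gripper":0.035},{"rx":0,"ry":0,"rz":0,"tx":-0.001,"ty":-0.001,"tz":0.034,"gripper":0.035},{"rx":0,"ry":0,"rz":0,"tx":-0.001,"ty":-0.001,"tz":0.034,"gripper":0.035}]'
python3 go.py .631 -.109 .071
```

```text
clock: 14.75
tool_pos: [0.6305, -0.1088, 0.0714]
tcp_rot: [180.0, 0.0, -173.3]
ft_force: [-3.1, 0.8, 5.3]
gripper_width: 0.0448
grip_force: 62.1
t 14.75 pos [ 0.6305 -0.1088  0.0714] rot [ 1.8000e+02  2.0000e-02 -1.7335e+02] shift [-0.0004 -0.0003  0.0004] turn [0.   0.02 0.05]
```

```bash

python3 -m crank '[{"rx":0,"ry":0,"rz":0,"tx":0,"ty":0,"tz":0,"gripper":0.065},{"rx":0,"ry":0,"rz":0,"tx":0,"ty":0,"tz":0,"gripper":0.065},{"rx":0,"ry":0,"rz":0,"tx":0,"ty":0,"tz":0,"gripper":0.065},{"rx":0,"ry":0,"rz":0,"tx":0,"ty":0,"tz":-0.04,"gripper":0.065},{"rx":0,"ry":0,"rz":0,"tx":0,"ty":0,"tz":-0.09,"gripper":0.065}]'
python3 near.py .627 -.109 .08 .105
python3 -m crank '[{"rx":0,"ry":0,"rz":0,"tx":0.195,"ty":-0.21,"tz":0,"gripper":0.07},{"rx":0,"ry":0,"rz":0,"tx":0.195,"ty":-0.21,"tz":0,"gripper":0.07},{"rx":0,"ry":0,"rz":0,"tx":0.195,"ty":-0.21,"tz":0,"gripper":0.07},{"rx":0,"ry":0,"rz":0,"tx":0.195,"ty":-0.21,"tz":0,"gripper":0.07},{"rx":0,"ry":0,"rz":0,"tx":0.195,"ty":-0.21,"tz":0.01,"gripper":0.07}]'
python3 -m crank '[{"rx":0,"ry":0,"rz":0,"tx":0.025,"ty":-0.027,"tz":0.02,"gripper":0.07},{"rx":0,"ry":0,"rz":0,"tx":0.025,"ty":-0.027,"tz":0.03,"gripper":0.07},{"rx":0,"ry":0,"rz":0,"tx":0.025,"ty":-0.027,"tz":0.03,"gripper":0.07}]'
python3 near.py 0.461 -0.340 0.05 0.07
python3 go.py .461 -.340 .03;
```

```text
clock: 15.25
tool_pos: [0.6281, -0.1081, 0.158]
tcp_rot: [179.8, -0.4, -173.4]
ft_force: [0.6, 0.1, 1.1]
gripper_width: 0.0654
grip_force: 0.0
cap [ 634.5 -110.6] r 32.4 n 2471 z 0.0904 col [ 26. 106. 218.]
clock: 15.8
tool_pos: [0.4819, -0.3121, 0.1557]
tcp_rot: [-179.9, 0.1, -173.3]
ft_force: [0.3, -0.1, 0.2]
gripper_width: 0.07
grip_force: 0.0
clock: 16.1
tool_pos: [0.4597, -0.3395, 0.1228]
tcp_rot: [179.8, -0.1, -173.4]
ft_force: [-0.1, -0.3, -0.3]
gripper_width: 0.0703
grip_force: 0.0
cap [ 461.8 -340.1] r 23.3 n 2398 z 0.0564 col [242. 228.   1.]
t 16.15 pos [ 0.4608 -0.3393  0.124 ] rot [ 1.7991e+02 -4.0000e-02 -1.7336e+02] shift [-0.0002 -0.0008  0.094 ] turn [ 0.09 -0.04  0.04]
```

```bash

python3 -m crank '[{"rx":0,"ry":0,"rz":0,"tx":0.002,"ty":-0.001,"tz":0.045,"gripper":0.07},{"rx":0,"ry":0,"rz":0,"tx":0.002,"ty":-0.001,"tz":0.083,"gripper":0.07},{"rx":0,"ry":0,"rz":0,"tx":0.002,"ty":-0.001,"tz":0.094,"gripper":0.07},{"rx":0,"ry":0,"rz":0,"tx":0.002,"ty":-0.001,"tz":0.094,"gripper":0.07}]'
python3 -m crank '[{"rx":0,"ry":0,"rz":0,"tx":0,"ty":0,"tz":0,"gripper":0.035},{"rx":0,"ry":0,"rz":0,"tx":0,"ty":0,"tz":0,"gripper":0.035},{"rx":0,"ry":0,"rz":0,"tx":0,"ty":0,"tz":0,"gripper":0.035},{"rx":0,"ry":0,"rz":0,"tx":0,"ty":0,"tz":0,"gripper":0.035}]'
python3 -m crank '[{"rx":0,"ry":0,"rz":0,"tx":0,"ty":0,"tz":-0.05,"gripper":0.035},{"rx":0,"ry":0,"rz":0,"tx":0,"ty":0,"tz":-0.10,"gripper":0.035},{"rx":0,"ry":0,"rz":0,"tx":0,"ty":0,"tz":-0.15,"gripper":0.035},{"rx":0,"ry":0,"rz":0,"tx":0,"ty":0,"tz":-0.165,"gripper":0.035},{"rx":0,"ry":0,"rz":0,"tx":0,"ty":0,"tz":-0.165,"gripper":0.035}]'
python3 go.py .664 .0955 .197
```

```text
clock: 16.55
tool_pos: [0.4592, -0.3396, 0.0297]
tcp_rot: [179.9, -0.1, -173.2]
ft_force: [0.7, 1.0, 1.0]
gripper_width: 0.07
grip_force: 0.0
clock: 16.95
tool_pos: [0.461, -0.3427, 0.0337]
tcp_rot: [-179.8, 0.2, -173.3]
ft_force: [1.4, 0.6, 8.3]
gripper_width: 0.0448
grip_force: 61.8
clock: 17.45
tool_pos: [0.4605, -0.3426, 0.1997]
tcp_rot: [-179.6, 0.2, -173.3]
ft_force: [0.7, 0.3, -1.7]
gripper_width: 0.0453
grip_force: 61.8
t 17.45 pos [ 0.4605 -0.3426  0.1997] rot [-179.65    0.25 -173.34] shift [-0.253   0.4115  0.0013] turn [-0.35  0.25  0.06]
```

```bash

python3 -m crank '[{"rx":0,"ry":0,"rz":0,"tx":-0.251,"ty":0.411,"tz":0,"gripper":0.035},{"rx":0,"ry":0,"rz":0,"tx":-0.251,"ty":0.411,"tz":0,"gripper":0.035},{"rx":0,"ry":0,"rz":0,"tx":-0.251,"ty":0.411,"tz":0,"gripper":0.035},{"rx":0,"ry":0,"rz":0,"tx":-0.251,"ty":0.411,"tz":0,"gripper":0.035},{"rx":0,"ry":0,"rz":0,"tx":-0.251,"ty":0.411,"tz":0,"gripper":0.035}]'
python3 go.py .662 .0955 .197
```

```text
clock: 17.95
tool_pos: [0.5628, -0.1116, 0.1926]
tcp_rot: [179.9, -0.2, -173.4]
ft_force: [1.4, -0.6, -1.6]
gripper_width: 0.0453
grip_force: 61.9
t 17.95 pos [ 0.5628 -0.1116  0.1926] rot [ 179.87   -0.25 -173.36] shift [-0.1225  0.1943 -0.0045] turn [ 0.13 -0.25  0.04]
```

```bash

python3 -m crank '[{"rx":0,"ry":0,"rz":0,"tx":-0.122,"ty":0.194,"tz":0,"gripper":0.035},{"rx":0,"ry":0,"rz":0,"tx":-0.122,"ty":0.194,"tz":0,"gripper":0.035},{"rx":0,"ry":0,"rz":0,"tx":-0.122,"ty":0.194,"tz":0,"gripper":0.035},{"rx":0,"ry":0,"rz":0,"tx":-0.122,"ty":0.194,"tz":0,"gripper":0.035},{"rx":0,"ry":0,"rz":0,"tx":-0.122,"ty":0.194,"tz":0,"gripper":0.035}]'
python3 -m crank '[{"rx":0,"ry":0,"rz":0,"tx":0,"ty":0,"tz":0.045,"gripper":0.035},{"rx":0,"ry":0,"rz":0,"tx":0,"ty":0,"tz":0.075,"gripper":0.035},{"rx":0,"ry":0,"rz":0,"tx":0,"ty":0,"tz":0.09,"gripper":0.035},{"rx":0,"ry":0,"rz":0,"tx":0,"ty":0,"tz":0.09,"gripper":0.035},{"rx":0,"ry":0,"rz":0,"tx":0,"ty":0,"tz":0.09,"gripper":0.035}]'
python3 go.py .662 .0955 .067
```

```text
clock: 18.45
tool_pos: [0.6616, 0.0962, 0.192]
tcp_rot: [179.9, -0.3, -173.2]
ft_force: [0.2, -0.7, -0.9]
gripper_width: 0.0453
grip_force: 62.0
clock: 18.95
tool_pos: [0.6627, 0.0924, 0.1059]
tcp_rot: [-180.0, 0.0, -173.4]
ft_force: [0.1, 0.8, -0.3]
gripper_width: 0.0455
grip_force: 62.0
t 18.95 pos [0.6627 0.0924 0.1059] rot [-180.      0.   -173.37] shift [0.0003 0.0031 0.0389] turn [-0.    0.    0.03]
```

```bash

python3 -m crank '[{"rx":0,"ry":0,"rz":0,"tx":0,"ty":0.003,"tz":0.018,"gripper":0.035},{"rx":0,"ry":0,"rz":0,"tx":0,"ty":0.003,"tz":0.03,"gripper":0.035},{"rx":0,"ry":0,"rz":0,"tx":0,"ty":0.003,"tz":0.036,"gripper":0.035},{"rx":0,"ry":0,"rz":0,"tx":0,"ty":0.003,"tz":0.038,"gripper":0.035},{"rx":0,"ry":0,"rz":0,"tx":0,"ty":0.003,"tz":0.038,"gripper":0.035}]'
python3 go.py .662 .0955 .067
```

```text
clock: 19.45
tool_pos: [0.6624, 0.0957, 0.0679]
tcp_rot: [-180.0, 0.0, -173.3]
ft_force: [-0.5, 0.5, -1.2]
gripper_width: 0.0448
grip_force: 62.1
t 19.45 pos [0.6624 0.0957 0.0679] rot [-1.7999e+02  2.0000e-02 -1.7334e+02] shift [ 0.0004 -0.0002  0.0009] turn [-0.01  0.02  0.06]
```

```bash

python3 -m crank '[{"rx":0,"ry":0,"rz":0,"tx":0,"ty":0,"tz":0.002,"gripper":0.035},{"rx":0,"ry":0,"rz":0,"tx":0,"ty":0,"tz":0.002,"gripper":0.065},{"rx":0,"ry":0,"rz":0,"tx":0,"ty":0,"tz":0.002,"gripper":0.065},{"rx":0,"ry":0,"rz":0,"tx":0,"ty":0,"tz":0.002,"gripper":0.065}]'
python3 -m crank '[{"rx":0,"ry":0,"rz":0,"tx":0,"ty":0,"tz":-0.05,"gripper":0.065},{"rx":0,"ry":0,"rz":0,"tx":0,"ty":0,"tz":-0.10,"gripper":0.065},{"rx":0,"ry":0,"rz":0,"tx":0,"ty":0,"tz":-0.15,"gripper":0.065},{"rx":0,"ry":0,"rz":0,"tx":0,"ty":0,"tz":-0.20,"gripper":0.065},{"rx":0,"ry":0,"rz":0,"tx":0,"ty":0.04,"tz":-0.22,"gripper":0.065}]'
python3 go.py .662 .0955 .2
cat > lev.py <<'E'
from h import *
# shaker frame: red tray centre (.645,-.0066) lies on the shaker's y axis; trays relative -> hinge from box
yaw=np.deg2rad(6.7);ex=np.array([np.cos(yaw),np.sin(yaw)]);ey=np.array([-ex[1],ex[0]])
O=np.array([.640,.036])   # shaker origin (rect centre)
def loc(W): d=W[...,:2]-O;return np.stack([d@ex,d@ey,W[...,2]],-1)
def lever(name,s=None,dz=0.,shot=None):
    s=manip.get_state();p=manip.read_camera(name);W=pts(p,s);L=loc(W);L[...,2]+=dz
    c=p['color'].astype(int);hsv=cv2.cvtColor(p['color'],cv2.COLOR_RGB2HSV)
    near=(np.abs(L[...,0])<.11)&(L[...,1]>.11)&(L[...,1]<.23)
    g=near&(hsv[...,0]>45)&(hsv[...,0]<90)&(hsv[...,1]>90)&(L[...,2]>.04)
    g=cv2.erode(g.astype(np.uint8),np.ones((1,1)))>0
    k=near&(c.max(-1)<60)&(L[...,2]>.1)&(np.abs(L[...,1]-.155)<.02)
    rod=near&(L[...,2]>.075)&(L[...,2]<.125)&(np.abs(L[...,1]-.155)<.012)&~g
    for n,m in (('pointer',g),('knob',k),('rod',rod)):
        w=L[m]
        if len(w)<5: print(name,n,'few',len(w));continue
        a=np.arctan2(w[:,0],w[:,2]-.055);r=np.hypot(w[:,0],w[:,2]-.055)
        print(name,n,len(w),'mean',w.mean(0).round(4),'min',w.min(0).round(4),'max',w.max(0).round(4),'ang(mean)',np.median(a[r>.03]).round(3) if (r>.03).any() else '')
    return p,L
if __name__=='__main__':
    for n in ('wrist','top','scene'):
        p,L=lever(n)
        if n=='wrist': save(p,'w2.png')
E
python3 lev.py
```

```text
clock: 19.85
tool_pos: [0.6621, 0.0957, 0.0654]
tcp_rot: [180.0, -0.0, -173.3]
ft_force: [0.9, 0.0, -0.2]
gripper_width: 0.065
grip_force: 0.0
clock: 20.35
tool_pos: [0.6604, 0.1325, 0.2928]
tcp_rot: [-179.9, 0.6, -173.7]
ft_force: [0.5, 0.5, -0.1]
gripper_width: 0.0651
grip_force: 0.0
t 20.35 pos [0.6604 0.1325 0.2928] rot [-179.88    0.58 -173.66] shift [ 0.0034 -0.0367  0.0928] turn [-0.12  0.58 -0.26]
wrist pointer 211 mean [0.0191 0.176  0.1086] min [0.0039 0.1254 0.0694] max [0.0433 0.1835 0.3208] ang(mean) 0.379
wrist knob 9607 mean [0.0211 0.1494 0.3491] min [-0.0492  0.135   0.1348] max [0.0435 0.1703 0.385 ] ang(mean) 0.068
wrist rod 140 mean [-0.016   0.1552  0.1001] min [-0.0263  0.1517  0.075 ] max [-0.0028  0.1607  0.1249] ang(mean) -0.348
top pointer few 0
top knob 219 mean [-0.01    0.1458  0.5293] min [-0.0802  0.1362  0.3511] max [0.04   0.1626 0.5897] ang(mean) -0.025
top rod few 0
scene pointer 22 mean [0.0226 0.1785 0.0995] min [0.002  0.1761 0.0513] max [0.0316 0.182  0.1162] ang(mean) 0.469
scene knob 317 mean [0.0173 0.1525 0.3009] min [-0.0441  0.1351  0.1327] max [0.0436 0.1687 0.4005] ang(mean) 0.119
scene rod 81 mean [-0.0177  0.1558  0.0995] min [-0.0311  0.151   0.0752] max [-0.004   0.1608  0.1247] ang(mean) -0.391
```

View pics/w2.png

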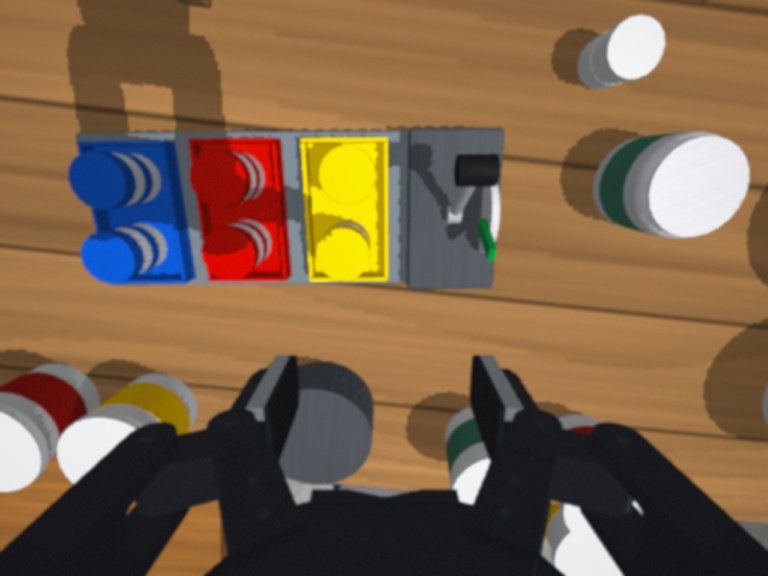

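All four pots now stand in their own trays, two per tray. The knob is at (478,170) leaning towards the robot, and the green pointer at (487,240) leans away. I'll work out a tilted close view of the lever.

```bash
python3 - <<'E'
from h import *
from lev import O,ex,ey
s=manip.get_state();p=manip.read_camera('wrist');H=np.array(p['hand_eye']);print(H.round(3),p['fx'])
M=R.from_euler('xyz',s['tcp_rot'],degrees=True);G=R.from_euler('xyz',[180,0,186.7],degrees=True)
P=np.array([*(O+ey*.165),.105])
for th in (-30,-40,-50):
    N=(G*R.from_rotvec([th,0,0],degrees=True)).as_matrix()
    C=N@H[:3,:3]
    for d in (.2,.25,.3):
        c=P+C[:,2]*d; t=c-N@H[:3,3]
        print(th,d,'cam',c.round(3),'tcp',t.round(3),'shift',M.inv().apply(t-s['tool_pos']).round(3),'turn',(M.inv()*R.from_matrix(N)).as_rotvec(degrees=True).round(1))
E
```

```text
[[ 0.     0.955  0.298  0.076]
 [ 1.    -0.001  0.    -0.   ]
 [ 0.     0.298 -0.955 -0.141]
 [ 0.     0.     0.     1.   ]] 269.4971491865932
-30 0.2 cam [0.573 0.098 0.27 ] tcp [0.64  0.177 0.148] shift [0.014 0.042 0.14 ] turn [-30.    0.2   0.2]
-30 0.25 cam [0.561 0.073 0.312] tcp [0.628 0.152 0.19 ] shift [0.029 0.018 0.098] turn [-30.    0.2   0.2]
-30 0.3 cam [0.549 0.047 0.353] tcp [0.616 0.126 0.231] shift [ 0.044 -0.006  0.057] turn [-30.    0.2   0.2]
-40 0.2 cam [0.576 0.071 0.251] tcp [0.64  0.17  0.143] shift [0.014 0.035 0.145] turn [-40.    0.2   0.2]
-40 0.25 cam [0.565 0.039 0.288] tcp [0.629 0.138 0.18 ] shift [0.029 0.004 0.108] turn [-40.    0.2   0.2]
-40 0.3 cam [0.553 0.007 0.324] tcp [0.618 0.106 0.216] shift [ 0.044 -0.027  0.072] turn [-40.    0.2   0.2]
-50 0.2 cam [0.579 0.048 0.228] tcp [0.641 0.164 0.137] shift [0.014 0.029 0.151] turn [-50.    0.2   0.2]
-50 0.25 cam [0.568 0.01  0.258] tcp [0.631 0.126 0.168] shift [ 0.029 -0.008  0.12 ] turn [-50.    0.2   0.2]
-50 0.3 cam [ 0.558 -0.028  0.289] tcp [0.62  0.088 0.199] shift [ 0.044 -0.044  0.09 ] turn [-50.    0.2   0.2]
```

```bash

python3 -m crank '[{"rx":-8,"ry":0,"rz":0,"tx":0.02,"ty":-0.02,"tz":0.015,"gripper":0},{"rx":-16,"ry":0,"rz":0,"tx":0.044,"ty":-0.027,"tz":0.03,"gripper":0},{"rx":-24,"ry":0,"rz":0,"tx":0.044,"ty":-0.027,"tz":0.045,"gripper":0},{"rx":-32,"ry":0,"rz":0,"tx":0.044,"ty":-0.027,"tz":0.06,"gripper":0},{"rx":-40,"ry":0,"rz":0,"tx":0.044,"ty":-0.027,"tz":0.072,"gripper":0}]'
python3 -m crank '[{"rx":0,"ry":0,"rz":0,"tx":0,"ty":0,"tz":0,"gripper":0},{"rx":0,"ry":0,"rz":0,"tx":0,"ty":0,"tz":0,"gripper":0},{"rx":0,"ry":0,"rz":0,"tx":0,"ty":0,"tz":0,"gripper":0}]'
cat > lev2.py <<'E'
from h import *;import sys
from lev import loc
def fit(n,w):
    # principal axis in local xz plane
    q=w[:,[0,2]];
    for _ in range(3):
        c=q.mean(0);d=np.linalg.svd(q-c,full_matrices=False)[2][0];d*=np.sign(d[1])
        e=(q-c)@np.array([d[1],-d[0]]);q=q[np.abs(e)<2.0*e.std()+1e-4]
    x0=c[0]+d[0]/d[1]*(.055-c[1])
    print(n,len(w),'axis ang',np.arctan2(*d).round(3),'x at hinge z',x0.round(4),'centroid',w.mean(0).round(4),'xyz min',w.min(0).round(4),'max',w.max(0).round(4))
    return c
def run(name='wrist',fn=None):
    s=manip.get_state();p=manip.read_camera(name);L=loc(pts(p,s));c=p['color'].astype(int);hsv=cv2.cvtColor(p['color'],cv2.COLOR_RGB2HSV)
    near=(np.abs(L[...,0])<.09)&(L[...,1]>.13)&(L[...,1]<.2)&(L[...,2]<.17)
    g=near&(hsv[...,0]>45)&(hsv[...,0]<90)&(hsv[...,1]>90)&(L[...,1]>.165)&(L[...,2]>.06)
    rod=near&(L[...,2]>.075)&(L[...,2]<.128)&(np.abs(L[...,1]-.154)<.010)&~g
    k=near&(L[...,2]>.12)&(c.max(-1)<80)
    if g.sum()>9: fit('pointer',L[g])
    if rod.sum()>9: fit('rod',L[rod])
    if k.sum()>9: print('knob',k.sum(),'mid',((L[k].min(0)+L[k].max(0))/2).round(4),L[k].min(0).round(4),L[k].max(0).round(4))
    if fn: save(p,fn,(130,60,400,300),2.8)
    return p,L
if __name__=='__main__': run(fn=sys.argv[1] if len(sys.argv)>1 else None)
E
python3 lev2.py l1.png
```

```text
clock: 21.05
tool_pos: [0.6161, 0.1024, 0.2117]
tcp_rot: [139.6, -0.1, -173.5]
ft_force: [-0.3, 0.4, 0.1]
gripper_width: 0.0001
grip_force: 0.0
clock: 21.35
tool_pos: [0.6174, 0.1039, 0.2148]
tcp_rot: [140.1, 0.1, -173.3]
ft_force: [0.3, -0.0, 0.9]
gripper_width: 0.0001
grip_force: 0.0
pointer 320 axis ang 0.452 x at hinge z -0.0011 centroid [0.0171 0.1785 0.0928] xyz min [-0.0471  0.1702  0.0691] max [0.0325 0.1836 0.1458]
rod 251 axis ang -0.45 x at hinge z 0.0022 centroid [-0.0191  0.1531  0.0991] xyz min [-0.0325  0.1511  0.0751] max [-0.0046  0.1571  0.1217]
knob 664 mid [-0.0399  0.1564  0.1409] [-0.0499  0.1419  0.1312] [-0.0299  0.1708  0.1506]
```

View pics/l1.png

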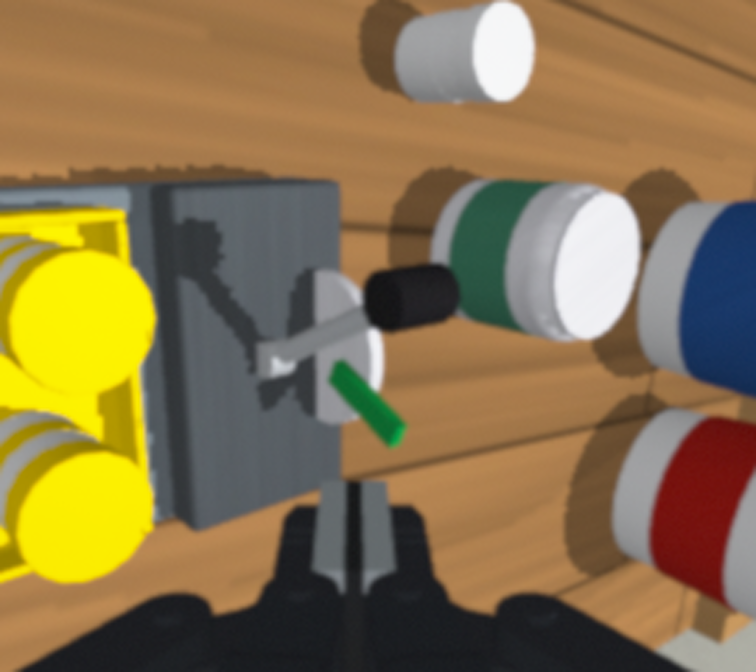

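```bash
python3 - <<'E'
from h import *
from lev import loc
s=manip.get_state();p=manip.read_camera('wrist');L=loc(pts(p,s));hsv=cv2.cvtColor(p['color'],cv2.COLOR_RGB2HSV)
g=(hsv[...,0]>45)&(hsv[...,0]<80)&(hsv[...,1]>120)&(L[...,1]>.165)&(L[...,1]<.19)&(L[...,2]>.06)&(L[...,0]>-.003)&(L[...,2]<.13)
w=L[g];print(len(w),np.percentile(w,[2,50,98],axis=0).round(4))
f=w[w[:,1]<np.percentile(w[:,1],60)];
for q in (w,f): print(cv2.minAreaRect((q[:,[0,2]]*1000).astype(np.float32)),np.degrees(np.arctan2(*( (lambda d:d*np.sign(d[1]))(np.linalg.svd(q[:,[0,2]]-q[:,[0,2]].mean(0))[2][0])))), np.arctan2(q[:,0].mean(),q[:,2].mean()-.055))
v,u=np.nonzero(g);print(u.min(),u.max(),v.min(),v.max())
E
python3 go.py .5454 .181 .2 186.7
```

```text
312 [[0.0049 0.1766 0.0712]
 [0.0174 0.1778 0.094 ]
 [0.0303 0.1831 0.1115]]
((17.0502872467041, 89.86697387695312), (46.5501594543457, 11.480067253112793), 63.79352569580078) 25.98548539091296 0.42726965876747974
((17.807334899902344, 90.4615478515625), (44.9228630065918, 10.706613540649414), 65.40763854980469) 24.868851988255848 0.45767478527825867
248 274 189 219
t 21.45 pos [0.6175 0.1043 0.2154] rot [ 1.4012e+02  1.6000e-01 -1.7325e+02] shift [0.0626 0.0552 0.0659] turn [39.88  0.14  0.1 ]
```

```bash

python3 -m crank '[{"rx":8,"ry":0,"rz":0,"tx":0.03,"ty":0.011,"tz":0.013,"gripper":0},{"rx":16,"ry":0,"rz":0,"tx":0.0626,"ty":0.022,"tz":0.026,"gripper":0},{"rx":24,"ry":0,"rz":0,"tx":0.0626,"ty":0.033,"tz":0.04,"gripper":0},{"rx":32,"ry":0,"rz":0,"tx":0.0626,"ty":0.044,"tz":0.053,"gripper":0},{"rx":40,"ry":0,"rz":0,"tx":0.0626,"ty":0.055,"tz":0.066,"gripper":0}]'
python3 -m crank '[{"rx":0,"ry":0,"rz":0,"tx":0,"ty":0,"tz":0,"gripper":0},{"rx":0,"ry":0,"rz":0,"tx":0,"ty":0,"tz":0,"gripper":0}]'
python3 go.py .5454 .181 .136 186.7
```

```text
clock: 21.95
tool_pos: [0.5456, 0.1817, 0.2015]
tcp_rot: [-179.7, 0.4, -173.3]
ft_force: [0.1, -0.9, 0.0]
gripper_width: -0.0002
grip_force: 0.0
clock: 22.15
tool_pos: [0.5449, 0.182, 0.1997]
tcp_rot: [180.0, 0.1, -173.1]
ft_force: [0.3, -0.2, 0.1]
gripper_width: -0.0001
grip_force: 0.0
t 22.15 pos [0.5449 0.182  0.1997] rot [ 1.7998e+02  1.2000e-01 -1.7314e+02] shift [-0.0003 -0.0011  0.0637] turn [0.02 0.12 0.16]
```

```bash

python3 -m crank '[{"rx":0,"ry":0,"rz":0,"tx":0,"ty":-0.001,"tz":0.04,"gripper":0},{"rx":0,"ry":0,"rz":0,"tx":0,"ty":-0.001,"tz":0.06,"gripper":0},{"rx":0,"ry":0,"rz":0,"tx":0,"ty":-0.001,"tz":0.063,"gripper":0},{"rx":0,"ry":0,"rz":0,"tx":0,"ty":-0.001,"tz":0.063,"gripper":0},{"rx":0,"ry":0,"rz":0,"tx":-0.01,"ty":-0.001,"tz":0.063,"gripper":0}]'
python3 -m crank '[{"rx":0,"ry":0,"rz":0,"tx":-0.015,"ty":0,"tz":0,"gripper":0},{"rx":0,"ry":0,"rz":0,"tx":-0.03,"ty":0,"tz":0,"gripper":0},{"rx":0,"ry":0,"rz":0,"tx":-0.045,"ty":0,"tz":0,"gripper":0},{"rx":0,"ry":0,"rz":0,"tx":-0.058,"ty":0,"tz":0,"gripper":0},{"rx":0,"ry":0,"rz":0,"tx":-0.07,"ty":0,"tz":0,"gripper":0}]'
python3 -c "
from lev2 import *;run(fn='l2.png')
run('scene')"; python3 go.py .64 .2 .136 186.7
```

```text
clock: 22.65
tool_pos: [0.5559, 0.18, 0.1372]
tcp_rot: [180.0, 0.1, -173.4]
ft_force: [1.1, 0.6, -0.5]
gripper_width: -0.0001
grip_force: 0.0
clock: 23.15
tool_pos: [0.6268, 0.1885, 0.1375]
tcp_rot: [180.0, 0.2, -173.4]
ft_force: [-0.2, 0.7, 0.4]
gripper_width: -0.0001
grip_force: 0.4
pointer 541 axis ang 0.455 x at hinge z -0.0045 centroid [0.0164 0.1801 0.0953] xyz min [0.0032 0.1774 0.0693] max [0.0336 0.1837 0.1134]
rod 326 axis ang 0.271 x at hinge z -0.0021 centroid [0.008  0.157  0.0904] xyz min [0.0017 0.1522 0.0751] max [0.0144 0.162  0.1099]
knob 802 mid [0.0133 0.1527 0.1546] [-0.0068  0.1391  0.1395] [0.0333 0.1664 0.1697]
pointer 23 axis ang 0.363 x at hinge z 0.0061 centroid [0.0232 0.1786 0.1   ] xyz min [0.0092 0.1762 0.063 ] max [0.0315 0.1814 0.1128]
rod 26 axis ang 0.307 x at hinge z 0.0029 centroid [0.017  0.1554 0.1001] xyz min [0.0103 0.151  0.0782] max [0.0261 0.1603 0.1242]
knob 163 mid [0.021  0.1538 0.1446] [0.0024 0.1377 0.1209] [0.0395 0.17   0.1684]
t 23.25 pos [0.6272 0.1884 0.1375] rot [ 180.      0.23 -173.38] shift [-0.014   0.0101  0.0015] turn [ 0.    0.23 -0.08]
```

View pics/l2.png

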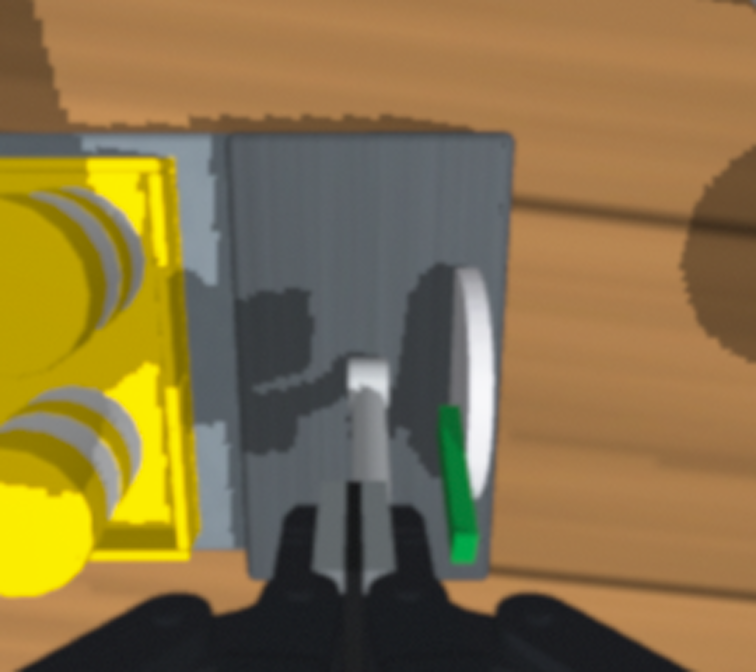

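The l2 view shows the lever rod at about (368,430), now leaning away at ≈0.29. The pointer runs (450,410)-(465,550), at ≈0.45. About 13 mm of push remains.

```bash

python3 -m crank '[{"rx":0,"ry":0,"rz":0,"tx":-0.004,"ty":0,"tz":0,"gripper":0},{"rx":0,"ry":0,"rz":0,"tx":-0.008,"ty":0,"tz":0,"gripper":0},{"rx":0,"ry":0,"rz":0,"tx":-0.011,"ty":0,"tz":0,"gripper":0},{"rx":0,"ry":0,"rz":0,"tx":-0.013,"ty":0,"tz":0,"gripper":0},{"rx":0,"ry":0,"rz":0,"tx":-0.013,"ty":0,"tz":0,"gripper":0}]'
python3 -m crank '[{"rx":0,"ry":0,"rz":0,"tx":0.02,"ty":0,"tz":0,"gripper":0},{"rx":0,"ry":0,"rz":0,"tx":0.03,"ty":0,"tz":-0.03,"gripper":0},{"rx":0,"ry":0,"rz":0,"tx":0.03,"ty":0,"tz":-0.08,"gripper":0}]'
python3 - <<'E'
from h import *
s=manip.get_state();M=R.from_euler('xyz',s['tcp_rot'],degrees=True);G=R.from_euler('xyz',[140,0,-173.3],degrees=True)
print(s['tool_pos'],M.inv().apply(np.array([.6175,.104,.215])-s['tool_pos']).round(4),(M.inv()*G).as_rotvec(degrees=True).round(2))
E
```

```text
clock: 23.75
tool_pos: [0.6377, 0.1901, 0.1356]
tcp_rot: [180.0, 0.0, -173.3]
ft_force: [-0.2, 0.0, -0.4]
gripper_width: 0.0003
grip_force: 0.0
clock: 24.05
tool_pos: [0.604, 0.1862, 0.2118]
tcp_rot: [-180.0, -0.6, -173.3]
ft_force: [0.7, 0.0, 0.3]
gripper_width: -0.0001
grip_force: 0.0
[0.60395672 0.18624774 0.21180574] [-0.0039 -0.0833 -0.0032] [-40.    -0.52  -0.23]
```

```bash

python3 -m crank '[{"rx":-8,"ry":0,"rz":0,"tx":-0.004,"ty":-0.02,"tz":-0.003,"gripper":0},{"rx":-16,"ry":0,"rz":0,"tx":-0.004,"ty":-0.04,"tz":-0.003,"gripper":0},{"rx":-24,"ry":0,"rz":0,"tx":-0.004,"ty":-0.06,"tz":-0.003,"gripper":0},{"rx":-32,"ry":0,"rz":0,"tx":-0.004,"ty":-0.075,"tz":-0.003,"gripper":0},{"rx":-40,"ry":0,"rz":0,"tx":-0.004,"ty":-0.083,"tz":-0.003,"gripper":0}]'
python3 -m crank '[{"rx":-0,"ry":0,"rz":0,"tx":0,"ty":0,"tz":0,"gripper":0},{"rx":0,"ry":0,"rz":0,"tx":0,"ty":0,"tz":0,"gripper":0}]'
python3 lev2.py l3.png
```

```text
clock: 24.55
tool_pos: [0.6221, 0.1029, 0.22]
tcp_rot: [139.8, 0.2, -173.5]
ft_force: [0.3, 0.3, -0.3]
gripper_width: -0.0003
grip_force: 0.0
clock: 24.75
tool_pos: [0.6213, 0.1041, 0.2183]
tcp_rot: [140.1, -0.0, -173.4]
ft_force: [-0.4, -0.5, 0.9]
gripper_width: 0.0001
grip_force: 0.0
pointer 313 axis ang 0.448 x at hinge z -0.001 centroid [0.0172 0.1785 0.0926] xyz min [0.0035 0.1763 0.0683] max [0.0324 0.184  0.1125]
rod 371 axis ang 0.402 x at hinge z -0.0013 centroid [0.0194 0.1543 0.1026] xyz min [0.006  0.1512 0.0752] max [0.0338 0.1606 0.1279]
knob 381 mid [0.0364 0.1563 0.1439] [0.027  0.1425 0.135 ] [0.0459 0.1702 0.1528]
```

View pics/l3.png

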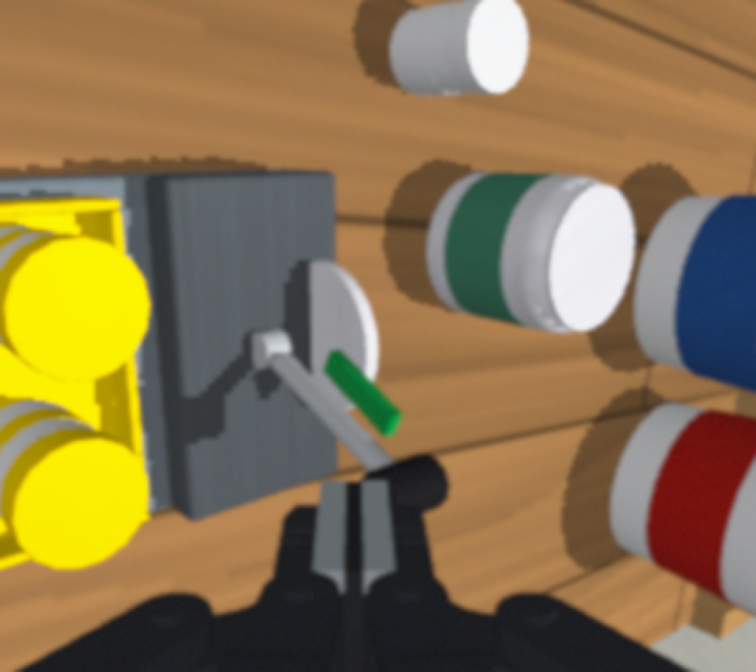

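The l3 view shows the rod from (275,350) to (385,465), slightly steeper than the pointer at (335,360)-(395,425). The lever is at ≈0.40 and the pointer at ≈0.45, so it needs about 4.5 mm more at the knob.

```bash
python3 go.py .606 .1865 .2 186.7
python3 -m crank '[{"rx":8,"ry":0,"rz":0,"tx":0.015,"ty":0.01,"tz":0.010,"gripper":0},{"rx":16,"ry":0,"rz":0,"tx":0.015,"ty":0.025,"tz":0.02,"gripper":0},{"rx":24,"ry":0,"rz":0,"tx":0.015,"ty":0.04,"tz":0.035,"gripper":0},{"rx":32,"ry":0,"rz":0,"tx":0.015,"ty":0.05,"tz":0.045,"gripper":0},{"rx":40,"ry":0,"rz":0,"tx":0.012,"ty":0.055,"tz":0.055,"gripper":0}]'
python3 -m crank '[{"rx":0,"ry":0,"rz":0,"tx":0,"ty":0,"tz":0,"gripper":0},{"rx":0,"ry":0,"rz":0,"tx":0,"ty":0,"tz":0,"gripper":0}]'
python3 go.py .606 .1865 .136 186.7
```

```text
t 24.8 pos [0.6214 0.105  0.219 ] rot [ 1.4009e+02  4.0000e-02 -1.7332e+02] shift [0.0058 0.0513 0.0676] turn [39.91  0.04 -0.  ]
clock: 25.3
tool_pos: [0.6007, 0.1831, 0.2152]
tcp_rot: [-179.6, 0.4, -173.1]
ft_force: [0.3, -0.2, -0.8]
gripper_width: -0.0002
grip_force: 0.0
clock: 25.5
tool_pos: [0.5999, 0.1825, 0.2128]
tcp_rot: [180.0, 0.1, -173.1]
ft_force: [0.1, -1.1, -0.3]
gripper_width: -0.0001
grip_force: 0.0
t 25.5 pos [0.5999 0.1825 0.2128] rot [ 1.7997e+02  1.0000e-01 -1.7310e+02] shift [-0.0064  0.0032  0.0768] turn [0.03 0.1  0.2 ]
```

```bash

python3 -m crank '[{"rx":0,"ry":0,"rz":0,"tx":0,"ty":0.003,"tz":0.045,"gripper":0},{"rx":0,"ry":0,"rz":0,"tx":0,"ty":0.003,"tz":0.07,"gripper":0},{"rx":0,"ry":0,"rz":0,"tx":0,"ty":0.003,"tz":0.077,"gripper":0},{"rx":0,"ry":0,"rz":0,"tx":-0.015,"ty":0.003,"tz":0.077,"gripper":0},{"rx":0,"ry":0,"rz":0,"tx":-0.03,"ty":0.003,"tz":0.077,"gripper":0}]'
python3 -m crank '[{"rx":0,"ry":0,"rz":0,"tx":-0.005,"ty":0,"tz":0,"gripper":0},{"rx":0,"ry":0,"rz":0,"tx":-0.009,"ty":0,"tz":0,"gripper":0},{"rx":0,"ry":0,"rz":0,"tx":-0.009,"ty":0,"tz":0,"gripper":0}]'
python3 go.py .6422 .1906 .136 186.7
```

```text
clock: 26.0
tool_pos: [0.6309, 0.1859, 0.136]
tcp_rot: [180.0, 0.1, -173.4]
ft_force: [0.1, -0.2, -0.1]
gripper_width: -0.0002
grip_force: 0.0
clock: 26.3
tool_pos: [0.6392, 0.1874, 0.1354]
tcp_rot: [180.0, 0.1, -173.4]
ft_force: [-0.1, 0.1, 0.2]
gripper_width: 0.0005
grip_force: 0.0
t 26.3 pos [0.6392 0.1874 0.1354] rot [ 1.7999e+02  5.0000e-02 -1.7337e+02] shift [-0.0034  0.0029 -0.0006] turn [ 0.01  0.05 -0.07]
```

```bash

python3 -m crank '[{"rx":0,"ry":0,"rz":0,"tx":-0.002,"ty":0.002,"tz":0,"gripper":0},{"rx":0,"ry":0,"rz":0,"tx":-0.0035,"ty":0.002,"tz":0,"gripper":0},{"rx":0,"ry":0,"rz":0,"tx":-0.0035,"ty":0.002,"tz":0,"gripper":0}]'
python3 go.py .6422 .1906 .136 186.7
python3 -m crank '[{"rx":0,"ry":0,"rz":0,"tx":0.02,"ty":0,"tz":0,"gripper":0},{"rx":0,"ry":0,"rz":0,"tx":0.03,"ty":0,"tz":-0.03,"gripper":0},{"rx":0,"ry":0,"rz":0,"tx":0.03,"ty":0,"tz":-0.08,"gripper":0}]'
python3 -m crank '[{"rx":-8,"ry":0,"rz":0,"tx":0.006,"ty":-0.02,"tz":-0.003,"gripper":0},{"rx":-16,"ry":0,"rz":0,"tx":0.011,"ty":-0.04,"tz":-0.003,"gripper":0},{"rx":-24,"ry":0,"rz":0,"tx":0.011,"ty":-0.06,"tz":-0.003,"gripper":0},{"rx":-32,"ry":0,"rz":0,"tx":0.011,"ty":-0.075,"tz":-0.003,"gripper":0},{"rx":-40,"ry":0,"rz":0,"tx":0.011,"ty":-0.083,"tz":-0.003,"gripper":0}]'
python3 -m crank '[{"rx":0,"ry":0,"rz":0,"tx":0,"ty":0,"tz":0,"gripper":0},{"rx":0,"ry":0,"rz":0,"tx":0,"ty":0,"tz":0,"gripper":0}]'
python3 lev2.py l4.png;python3 lev2.py
```

```text
clock: 26.6
tool_pos: [0.6417, 0.1903, 0.1347]
tcp_rot: [180.0, -0.0, -173.3]
ft_force: [0.0, 0.4, -0.5]
gripper_width: 0.0002
grip_force: 0.3
t 26.6 pos [0.6417 0.1903 0.1347] rot [ 1.7999e+02 -3.0000e-02 -1.7333e+02] shift [-0.0005  0.0003 -0.0013] turn [ 0.01 -0.03 -0.03]
clock: 26.9
tool_pos: [0.6083, 0.1863, 0.2109]
tcp_rot: [180.0, -0.6, -173.3]
ft_force: [1.1, 1.3, -0.3]
gripper_width: 0.0
grip_force: 0.0
clock: 27.4
tool_pos: [0.6116, 0.1013, 0.2191]
tcp_rot: [139.7, 0.2, -173.4]
ft_force: [0.3, 0.3, -1.0]
gripper_width: -0.0002
grip_force: 0.0
clock: 27.6
tool_pos: [0.6109, 0.1025, 0.2174]
tcp_rot: [140.1, -0.0, -173.4]
ft_force: [-0.2, 0.0, -0.8]
gripper_width: -0.0001
grip_force: 0.0
pointer 307 axis ang 0.459 x at hinge z -0.0016 centroid [0.0171 0.1787 0.0924] xyz min [0.0035 0.1764 0.0683] max [0.0329 0.1841 0.112 ]
rod 328 axis ang 0.435 x at hinge z -0.0009 centroid [0.02   0.1545 0.0988] xyz min [0.0062 0.151  0.0751] max [0.0316 0.1608 0.1242]
knob 163 mid [0.0397 0.1612 0.1427] [0.031  0.152  0.1346] [0.0484 0.1704 0.1508]
pointer 311 axis ang 0.445 x at hinge z -0.0008 centroid [0.0172 0.1787 0.0925] xyz min [0.004  0.1763 0.0693] max [0.0326 0.1836 0.1123]
rod 327 axis ang 0.429 x at hinge z -0.0006 centroid [0.0202 0.1545 0.0993] xyz min [0.007  0.1509 0.0752] max [0.0316 0.1603 0.1242]
knob 145 mid [0.0391 0.1614 0.1428] [0.0311 0.1526 0.1351] [0.0471 0.1701 0.1504]
```

View pics/l4.png

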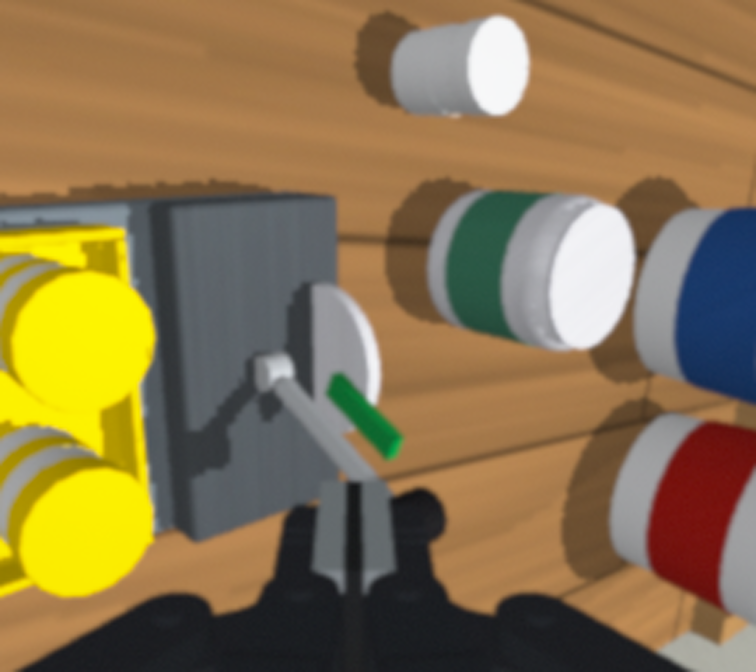

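```bash
python3 - <<'E'
from h import *
from lev import loc
A=[];B=[];K=[]
for i in range(10):
    s=manip.get_state();p=manip.read_camera('wrist');L=loc(pts(p,s));hsv=cv2.cvtColor(p['color'],cv2.COLOR_RGB2HSV)
    g=(hsv[...,0]>45)&(hsv[...,0]<80)&(hsv[...,1]>120)&(L[...,1]>.165)&(L[...,1]<.19)&(L[...,2]>.06)&(L[...,0]>-.003)&(L[...,2]<.13)
    r=(L[...,2]>.078)&(L[...,2]<.12)&(np.abs(L[...,1]-.154)<.0085)&(L[...,0]>0)&(L[...,0]<.05)&~g
    A.append(L[g]);B.append(L[r])
def ax(q):
    q=q[:,[0,2]];c=q.mean(0);d=np.linalg.svd(q-c,full_matrices=False)[2][0];return np.arctan2(*(d*np.sign(d[1]))),c
for n,Q in (('ptr',A),('rod',B)):
    a=[ax(q)[0] for q in Q];print(n,np.mean(a).round(4),np.std(a).round(4))
    w=np.vstack(Q)
    for lo,hi in ((.17,.1775),(.1775,.179),(.179,.19)) if n=='ptr' else ((.14,.152),(.152,.154),(.154,.157),(.157,.165)):
        k=w[(w[:,1]>=lo)&(w[:,1]<hi)]
        if len(k)>40: t,c=ax(k);print('  y',lo,hi,len(k),'ang',t.round(4),'c',c.round(4),'through hinge',np.arctan2(c[0]+.0,c[1]-.055).round(4), 'x@hinge',(c[0]-np.tan(t)*(c[1]-.055)).round(4))
    print('  rect',cv2.minAreaRect((w[:,[0,2]]*1000).astype(np.float32)))
E
```

```text
ptr 0.4539 0.0036
  y 0.17 0.1775 1059 ang 0.4273 c [0.0175 0.0908] through hinge 0.4543 x@hinge 0.0012
  y 0.1775 0.179 1035 ang 0.458 c [0.0179 0.0925] through hinge 0.4451 x@hinge -0.0006
  y 0.179 0.19 904 ang 0.5158 c [0.0162 0.096 ] through hinge 0.3764 x@hinge -0.007
  rect ((17.30157470703125, 90.11795043945312), (45.92547607421875, 13.200124740600586), 63.56349563598633)
rod 0.4395 0.0034
  y 0.14 0.152 336 ang 0.4381 c [0.0221 0.0979] through hinge 0.475 x@hinge 0.002
  y 0.152 0.154 1200 ang 0.435 c [0.0214 0.0991] through hinge 0.4524 x@hinge 0.0009
  y 0.154 0.157 907 ang 0.4426 c [0.0188 0.0997] through hinge 0.3986 x@hinge -0.0024
  y 0.157 0.165 499 ang 0.4426 c [0.019  0.1003] through hinge 0.3978 x@hinge -0.0024
  rect ((21.421003341674805, 97.8194580078125), (47.34556579589844, 9.673709869384766), 65.18182373046875)
```

The lever (≈0.44 rad) and pointer (≈0.45 rad) agree within the measurement scatter. All four pots stood upright in their own trays, two per tray, in the w2 view, and the tool is clear of everything. I'm handing it in.

```bash
python3 -c "
from bench import manip
print(manip.hand_in())"
```

```text
the job is handed in; nothing more can be done
None
```

The job is handed in at about 28 s of the 72 s limit: the four pots stand upright in the trays of their own colour, and the speed lever is set to about 0.44 rad against about 0.45 rad for the pointer; the hand-in returned no verdict.

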